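# Set up the feed-pan stand beside the incubator

### The arm

A 7-joint arm with a two-finger parallel gripper is mounted at the origin on the work surface. World frame = base frame: x ahead of the robot, y to its left, z up, the work surface at z = 0. Lengths are in m, angles in rad, forces in N, time in s.
With the tool pointing down it reaches from about 0.4 to 0.85 m from the base axis. Payload 4.5 kg.
Tool frame: the origin (TCP) lies on the centre line of the jaws, within the pads' length; the fingertips stand ahead of it and the grasp point (between the pads) lies 6 mm ahead of it (r.tcp_to_tips is the x of the fingertips in the tool frame, in m); x points along the fingers, y is the direction in which the jaws open and shut, and the axes are right-handed (so a half turn about x gives the same grasp; the last joint's range is limited). The gripper opens to 88 mm and grips with 3 to 60 N. Pads are 18 mm wide; open, the fingers measure 123 mm over their backs; the gripper's body (75 mm by 187 mm) begins 45 mm behind the grasp point.
Start: joints at [1.345, 0.689, -0.195, 1.565, 0.157, 0.902, -0.215], TCP at [0.161, -0.604, 0.264] pointing down, gripper open.
Joint ranges: [-3.01, 3.01], [-0.46, 2.08], [-1.47, 1.51], [0.13, 2.56], [-1, 4.14], [0.04, 2.09], [-2.66, 2.66]. Speed limits (rad/s): [2.57, 2.57, 3.14, 3.14, 3.14, 3.14, 3.14].

### API

Orientations are given as a unit quaternion [x, y, z, w].
In Python, from plant import r gives the robot as it stands.
- The arm moves only by the tool play_rows, never from a script. Its argument "targets" is a list of rows, each a list of 3 entries, a list of its own where there are three numbers: the turn, a rotation vector about the world's x, y, z in rad, then the shift along the world's x, y, z in units of 40 mm (1.0 is 40 mm), then the closure in counts, from 0 (fully open) to 255 (shut). A call has 1 to 5 rows; each row shifts and turns the commanded pose from where the row before left it; what a row does not reach is not made up. A row lasts 1/10 s, in which the tool goes at most 50 mm and 8.59 degrees, less where a joint would pass 70% of its speed; a pose out of reach is approached as far as the arm can. A call is refused whole if a number of a shift passes 1 or a number of a turn 0.15, either way. A call with a gripper value outside its range is refused whole. The fingers move at their own pace and stop on an object; "newtons" is the grip in N (left out, the last holds). Time passes only in rows, so rows that do not move let the fingers close. It gives the time, the measured TCP pose, the force and the opening at its end, in the units of the state.
- r.get_state(): the state, without advancing time (a new reading comes with each control period).
- r.snapshot(name): name is "scene" or "side" or "wrist"; returns a dict with "color" (480x640x3 uint8, red, green, blue), "fx", "fy", "cx", "cy" (pixels), "cam_to_world" (4x4, takes a point from camera to world coordinates). Camera axes: x right, y up, looking along -z (the intrinsics and any distortion apply to the point x, -y, -z); pixel columns grow to the right and rows downward; lengths in m; the calibration is good to about 2 mm. A picture is of the moment at which its call begins. There is no depth.
- r.finish_job(): hands the job in, once; it reports no verdict.
The state is a dict: "clock": time; "q": joint angles; "qd": joint speeds; "joint_torque": joint torques, N m; "tool_pos": TCP position; "eef_rot": TCP orientation; "contact_force": force on the tool from outside, world axes, zero at the start; "moment": the same for the moment, N m; "opening": opening from 0.0 (shut) to 1.0 (fully open).
Only numpy, scipy, OpenCV 4.12 (cv2) and the standard library are available. Lean on these libraries where they do the work, as an engineer would, in place of code of your own. Each camera call takes 0.05 s, during which the arm holds its last target.

### The job

Set up the feed-pan stand: first slide the loose plate along the plinth until its hole comes over the pin and let it drop flat on the plinth, square with it. Then nest all the handled feed pans that are on the bench upright on the broad part of the plate beside the lug, each smaller pan standing fully down inside the next larger one, with the handles fanned out like spokes so that every handle clears the others by a good two fingers' width at its end. Do not knock over the drinker bottle that stands among them.

Things in the scene. Friction and masses are not known exactly. Their poses are not given: they have to be found in the camera images.
- plinth: Fixed grey plinth on the bench, 220 x 170 x 20 mm (x, y, z). Origin: centre of its underside; x along its length, z up. It carries a steel pin at x = -85 mm, on the y = 0 line.
- pin (a point): Foot of the plinth's pin, on the plinth's top face (20 mm above the bench). The pin is 12 mm in diameter and stands 14 mm tall, its last 4 mm tapered. Axes as the plinth's.
- plate_hole (a point): Centre of the 18 mm hole in the loose aluminium plate, at its top face. Plate 200 x 130 x 6 mm, 0.3 kg; x along its length, z up; the hole is 85 mm to -x of its centre. At the start it lies flat on the plinth, shifted to plinth +x, the pin free just beyond its -x edge. When home this point is 6 mm above the pin's foot and plate x points along plinth x.
- plate_lug (a point): Centre of the plate's upright finger lug, 30 mm to +x of the hole: a block 24 mm long (plate x), 12 mm thick (plate y), 42 mm tall; this point is 21 mm above the plate's top face. Pinch it across its 12 mm thickness. Axes as the plate's.
- plate_seat (a point): Point on the plate's top face where the nest of pans should stand, 115 mm to +x of the hole (30 mm to +x of the plate's centre). Axes as the plate's.
- pan0_mid (a point): Centre (on the axis, half-way up) of the largest steel feed pan: rim 128 mm outside diameter, foot 112 mm, 44 mm tall, wall 3 mm, floor 5 mm thick; 200 g. z up out of its mouth, x towards its handle. May be absent. Seated in a larger pan its foot rests on that pan's inner floor.
- pan0_grip (a point): Grip point on the straight level handle of the largest pan, 85 mm from the pan's axis and 53 mm above its foot. The handle is 14 mm wide and 12 mm high (its underside 3 mm above the rim) and runs out to 105 mm from the axis. Axes as the pan's: x along the handle outwards. May be absent.
- pan0_tip (a point): Outer end of the largest pan's handle, 105 mm from the pan's axis, 53 mm above its foot. May be absent.
- pan1_mid (a point): Centre (on the axis, half-way up) of the second largest steel feed pan: rim 110 mm outside diameter, foot 94 mm, 44 mm tall, wall 3 mm, floor 5 mm thick; 170 g. z up out of its mouth, x towards its handle. May be absent. Seated in a larger pan its foot rests on that pan's inner floor.
- pan1_grip (a point): Grip point on the straight level handle of the second largest pan, 85 mm from the pan's axis and 53 mm above its foot. The handle is 14 mm wide and 12 mm high (its underside 3 mm above the rim) and runs out to 105 mm from the axis. Axes as the pan's: x along the handle outwards. May be absent.
- pan1_tip (a point): Outer end of the second largest pan's handle, 105 mm from the pan's axis, 53 mm above its foot. May be absent.
- pan2_mid (a point): Centre (on the axis, half-way up) of the middle-sized steel feed pan: rim 92 mm outside diameter, foot 76 mm, 44 mm tall, wall 3 mm, floor 5 mm thick; 140 g. z up out of its mouth, x towards its handle. May be absent. Seated in a larger pan its foot rests on that pan's inner floor.
- pan2_grip (a point): Grip point on the straight level handle of the middle-sized pan, 85 mm from the pan's axis and 53 mm above its foot. The handle is 14 mm wide and 12 mm high (its underside 3 mm above the rim) and runs out to 105 mm from the axis. Axes as the pan's: x along the handle outwards. May be absent.
- pan2_tip (a point): Outer end of the middle-sized pan's handle, 105 mm from the pan's axis, 53 mm above its foot. May be absent.
- pan3_mid (a point): Centre (on the axis, half-way up) of the second smallest steel feed pan: rim 74 mm outside diameter, foot 58 mm, 44 mm tall, wall 3 mm, floor 5 mm thick; 120 g. z up out of its mouth, x towards its handle. May be absent. Seated in a larger pan its foot rests on that pan's inner floor.
- pan3_grip (a point): Grip point on the straight level handle of the second smallest pan, 85 mm from the pan's axis and 53 mm above its foot. The handle is 14 mm wide and 12 mm high (its underside 3 mm above the rim) and runs out to 105 mm from the axis. Axes as the pan's: x along the handle outwards. May be absent.
- pan3_tip (a point): Outer end of the second smallest pan's handle, 105 mm from the pan's axis, 53 mm above its foot. May be absent.
- pan4_mid (a point): Centre (on the axis, half-way up) of the smallest steel feed pan: rim 56 mm outside diameter, foot 40 mm, 44 mm tall, wall 3 mm, floor 5 mm thick; 100 g. z up out of its mouth, x towards its handle. May be absent. Seated in a larger pan its foot rests on that pan's inner floor.
- pan4_grip (a point): Grip point on the straight level handle of the smallest pan, 85 mm from the pan's axis and 53 mm above its foot. The handle is 14 mm wide and 12 mm high (its underside 3 mm above the rim) and runs out to 105 mm from the axis. Axes as the pan's: x along the handle outwards. May be absent.
- pan4_tip (a point): Outer end of the smallest pan's handle, 105 mm from the pan's axis, 53 mm above its foot. May be absent.
- drinker1: Bystander standing among the pans: clear bottle standing neck down in a black drinker foot, 230 mm tall, 90 mm across the foot; origin under its centre. Not to be knocked over.

How it is judged:
By the outcome, as a careful person would: the job done as asked, in the order asked, and still so for the second after the job is handed in, with the robot touching nothing.
Of pan0, pan1, pan2, pan3, pan4 only 4 to 5 are there at a start; the rules pass over those that are not, and their reading is None.
At some moment in a run one of pan0, pan1, pan2, pan3, pan4 may be knocked a few centimetres aside while the robot is not near it.
Once in a run the grip may slacken for a moment while it holds something.
It also fails if it takes over 208 s, if anything falls off the work surface, if the arm or the gripper's body presses on something with over 40 N, if the wrist force passes 120 N, or if a joint passes its speed limit or range.

## Working session

There is one attempt and no reset: what is moved stays moved. The work goes in short steps, Python scripts to look and compute and a tool call to move; the robot and the scene stay as the last step left them, time stands still between calls to the robot, and variables do not carry over. Pictures are saved under pics/ and viewed, and the job is handed in when it is done.

Besides the shell and the picture viewer there is one more tool, called after "Call:" as a command line: name --argument value ..., lists and objects as JSON in quotes. play_rows: Moves the arm, as the interface text tells. Its arguments: {"type":"object","properties":{"targets":{"type":"array","items":{"type":"array"}},"newtons":{"type":"number"}},"required":["targets"]}

```bash
ls; mkdir -p pics
cat > h.py <<'E'
import numpy as np, cv2
from plant import r
def snap(n,f):
    s=r.snapshot(n); cv2.imwrite('pics/'+f+'.png',s['color'][:,:,::-1]); 
    np.savez('pics/'+f+'.npz',**{k:v for k,v in s.items() if k!='color' and not isinstance(v,str)}); return s
E
python3 - <<'E'
from h import *
for n in ['scene','side','wrist']:
    s=snap(n,n+'0'); print(n,{k:(np.round(v,4).tolist() if k!='color' else 0) for k,v in s.items()})
st=r.get_state(); print(st, r.tcp_to_tips)
E
```

```text
pics
scene {'color': 0, 'fx': 521.7197, 'fy': 521.7197, 'cx': 318.1538, 'cy': 243.5758, 'cam_to_world': [[-0.8481, -0.3903, 0.3584, 0.8671], [0.5299, -0.6301, 0.5676, 0.6539], [0.0043, 0.6713, 0.7412, 0.8962], [0.0, 0.0, 0.0, 1.0]]}
side {'color': 0, 'fx': 437.6564, 'fy': 437.6564, 'cx': 317.8207, 'cy': 240.011, 'cam_to_world': [[-0.7399, 0.484, -0.4672, 0.0427], [-0.6727, -0.5286, 0.5177, 0.4588], [0.0036, 0.6973, 0.7167, 0.693], [0.0, 0.0, 0.0, 1.0]]}
wrist {'color': 0, 'fx': 378.1863, 'fy': 378.1863, 'cx': 321.9368, 'cy': 242.4437, 'cam_to_world': [[0.2566, 0.915, 0.3113, 0.2432], [-0.9665, 0.2434, 0.0811, -0.5805], [-0.0016, -0.3216, 0.9469, 0.3847], [0.0, 0.0, 0.0, 1.0]]}
{'clock': 0.15, 'q': array([ 1.3447913 ,  0.68976445, -0.19454954,  1.56611088,  0.15731407,
        0.90251319, -0.21507622]), 'qd': array([-8.45336836e-04, -2.50915035e-03, -1.29269035e-03, -2.65656317e-03,
       -1.40482983e-05,  6.82091720e-04, -4.99736878e-04]), 'joint_torque': array([-1.78827730e-03, -5.27861524e+01, -1.26852650e+00, -1.53586113e+01,
       -5.25029458e-02,  3.94376839e-03,  1.29659120e-04]), 'tool_pos': array([ 0.16041568, -0.6035927 ,  0.26311005]), 'eef_rot': array([-0.70104249, -0.09212306,  0.70124471, -0.09115165]), 'contact_force': array([-0.26182106,  0.50354793, -0.20212441]), 'moment': array([ 0.04846865,  0.00216259, -0.01531285]), 'opening': 0.9976500623998054} 0.025
```

View pics/scene0.png

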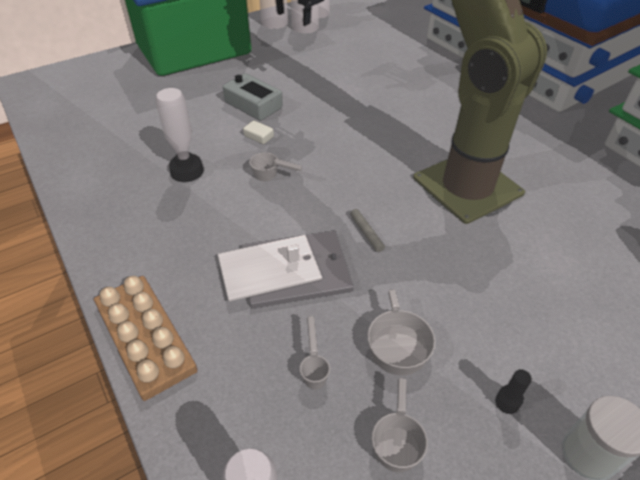

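View pics/side0.png

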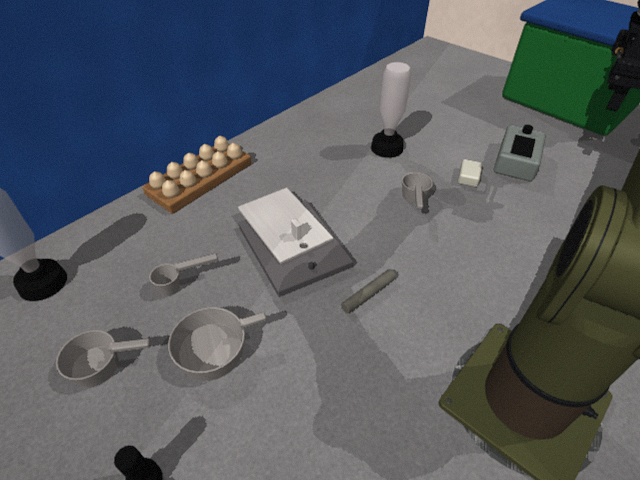

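View pics/wrist0.png

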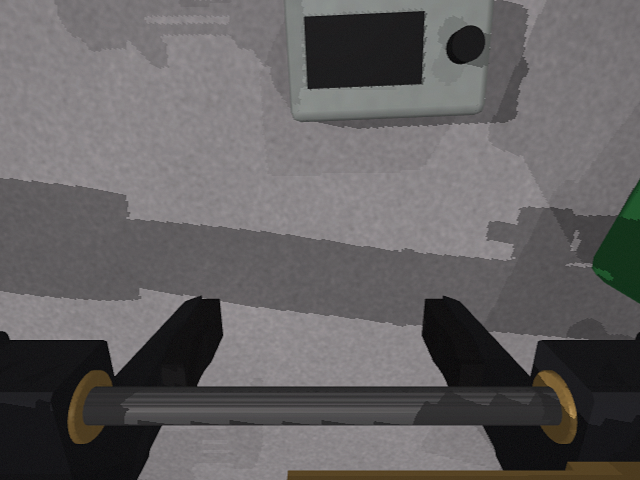

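The scene shows four pans: at (400,340), (400,440), (315,368) and (263,165). The plinth and plate are at about (290,268), and there are two bottles. I'll zoom in.

Run:
```python
import cv2,numpy as np
def crop(f,x0,y0,w,h,k,o):
    im=cv2.imread(f'pics/{f}.png')[y0:y0+h,x0:x0+w]
    im=cv2.resize(im,None,fx=k,fy=k,interpolation=cv2.INTER_CUBIC)
    for i in range(0,w,20): cv2.putText(im,str(x0+i),(i*k,8),0,.3,(0,255,255)); cv2.line(im,(i*k,0),(i*k,4),(0,0,255))
    for i in range(0,h,20): cv2.putText(im,str(y0+i),(0,i*k),0,.3,(0,255,255)); cv2.line(im,(0,i*k),(4,i*k),(0,0,255))
    cv2.imwrite(f'pics/{o}.png',im)
crop('scene0',280,280,180,200,3,'c1')
crop('scene0',200,140,180,180,3,'c2')
crop('side0',40,240,240,160,3,'c3')
crop('side0',220,160,240,150,3,'c4')
```

```text
(no output)
```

View pics/c1.png

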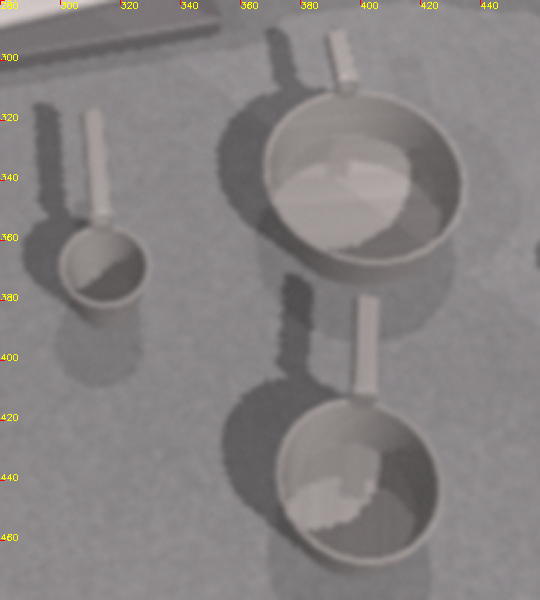

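View pics/c2.png

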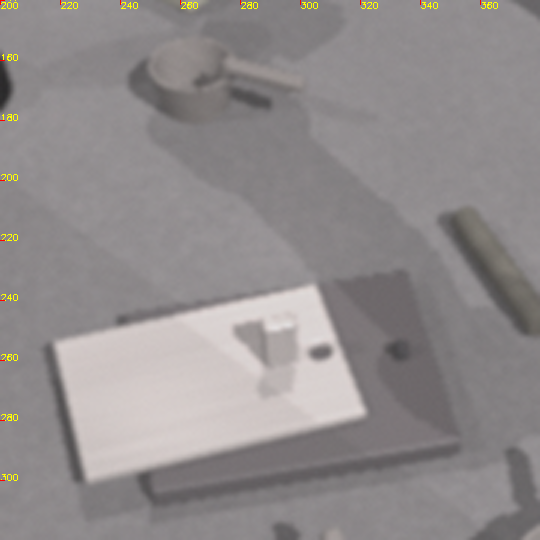

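View pics/c3.png

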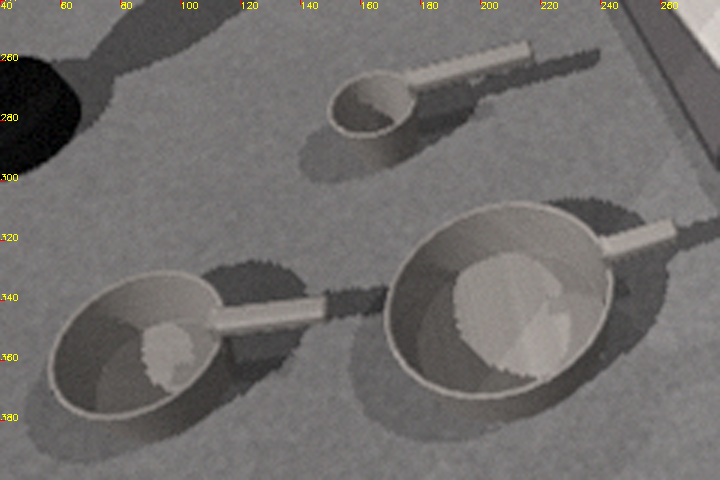

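View pics/c4.png

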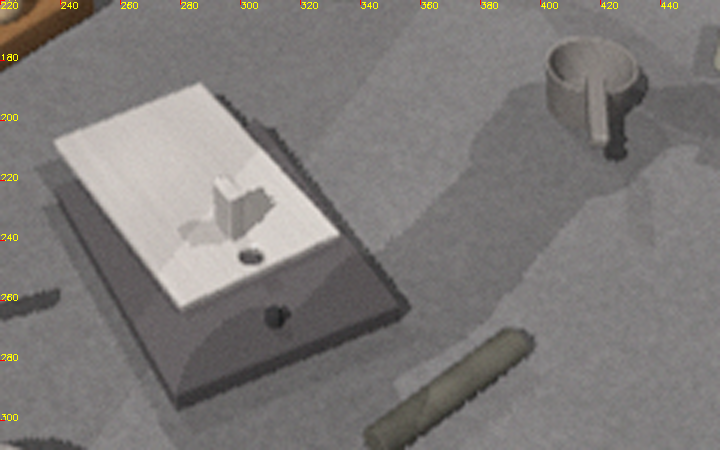

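```bash
cat >> h.py <<'E'
def ray(f,p,z):
    d=np.load(f'pics/{f}.npz') if isinstance(f,str) else f
    T=d['cam_to_world']; v=np.array([(p[0]-d['cx'])/d['fx'],-(p[1]-d['cy'])/d['fy'],-1.]); v=T[:3,:3]@v
    return T[:3,3]+v*(z-T[2,3])/v[2]
def proj(f,P):
    d=np.load(f'pics/{f}.npz') if isinstance(f,str) else f
    T=d['cam_to_world']; c=T[:3,:3].T@(np.asarray(P,float)-T[:3,3])
    return np.array([d['cx']+d['fx']*c[0]/-c[2],d['cy']-d['fy']*c[1]/-c[2]])
def circ(P):
    P=np.asarray(P)[:,:2]; A=np.c_[2*P,np.ones(len(P))]; s=np.linalg.lstsq(A,(P**2).sum(1),rcond=None)[0]
    return s[:2],np.sqrt(s[2]+s[:2]@s[:2])
E
python3 - <<'E'
from h import *
offs={'c1':('scene0',280,280),'c2':('scene0',200,140),'c3':('side0',40,240),'c4':('side0',220,160)}
def R(c,p,z):
    f,x,y=offs[c]; return ray(f,(x+p[0]/3,y+p[1]/3),z)
rims={'A':[('c1',[(263,170),(352,91),(465,190),(375,263)],(339,32)),('c3',[(386,310),(515,202),(613,275),(480,398)],(672,228))],
'B':[('c1',[(277,475),(360,401),(439,490),(368,564)],(368,296)),('c3',[(50,365),(165,271),(223,310),(110,419)],(325,308))],
'C':[('c1',[(60,265),(105,226),(148,265),(105,306)],(92,110)),('c3',[(329,112),(378,71),(416,95),(365,136)],(528,50))],
'D':[('c2',[(148,72),(188,37),(229,75),(187,98)],(302,85)),('c4',[(545,68),(588,37),(638,72),(590,100)],(600,138))]}
for k,L in rims.items():
    for c,pp,t in L:
        ctr,rad=circ([R(c,p,.044) for p in pp]); T=R(c,t,.059)[:2]; d=T-ctr
        print(k,c,ctr.round(4),'D',round(2000*rad,1),'tip',T.round(4),'len',np.linalg.norm(d).round(4),'ang',np.degrees(np.arctan2(d[1],d[0])).round(1))
for c,pl,h,l,pin in [('c2',[(53,342),(316,284),(366,414),(85,482)],(319,352),(281,320),(399,352)),('c4',[(54,142),(202,83),(339,235),(180,308)],(251,257),(227,182),(277,317))]:
    P=[R(c,p,.026)[:2].round(4) for p in pl]; print(c,'plate',P, 'ctr',np.mean(P,0).round(4),'hole',R(c,h,.026).round(4),'lug',R(c,l,.068).round(4),'pin',R(c,pin,.027).round(4))
    for a in range(4):
        d=P[(a+1)%4]-P[a]; print(np.linalg.norm(d).round(4),np.degrees(np.arctan2(d[1],d[0])).round(1))
print('plinth',R('c2',(405,271),.02),R('c2',(460,437),.02),R('c2',(152,498),.02)); print(R('c4',(410,308),.02),R('c4',(178,400),.02))
print('drinkers',ray('scene0',(186,172),0),ray('side0',(388,148),0),ray('side0',(40,285),0),ray('scene0',(248,468),.23))
from scipy.spatial.transform import Rotation as Ro
print(Ro.from_quat(r.get_state()['eef_rot']).as_matrix().round(3))
E
```

```text
A c1 [0.4489 0.2884] D 126.4 tip [0.4023 0.1996] len 0.1003 ang -117.7
A c3 [0.4485 0.2889] D 126.6 tip [0.4014 0.1993] len 0.1012 ang -117.7
B c1 [0.5723 0.4407] D 89.3 tip [0.5057 0.3621] len 0.1031 ang -130.3
B c3 [0.5713 0.4417] D 89.9 tip [0.5031 0.3631] len 0.104 ang -130.9
C c1 [0.622  0.2566] D 53.3 tip [0.5749 0.1658] len 0.1023 ang -117.4
C c3 [0.6216 0.257 ] D 54.1 tip [0.5718 0.1682] len 0.1017 ang -119.3
D c2 [ 0.4254 -0.3119] D 77.1 tip [ 0.3654 -0.2245] len 0.106 ang 124.5
D c4 [ 0.4202 -0.3098] D 77.0 tip [ 0.361 -0.227] len 0.1018 ang 125.6
c2 plate [array([ 0.6514, -0.1031]), array([ 0.4567, -0.0513]), array([0.4916, 0.0754]), array([0.686 , 0.0243])] ctr [ 0.5714 -0.0137] hole [0.49   0.0084 0.026 ] lug [ 5.157e-01 -3.000e-04  6.800e-02] pin [0.4407 0.0399 0.027 ]
0.2015 165.1
0.1314 74.6
0.201 -14.7
0.132 -105.2
c4 plate [array([0.6827, 0.0233]), array([ 0.6499, -0.1034]), array([ 0.457 , -0.0485]), array([0.491 , 0.0761])] ctr [ 0.5702 -0.0131] hole [0.4883 0.0094 0.026 ] lug [ 0.522 -0.003  0.068] pin [0.4367 0.0384 0.027 ]
0.1309 -104.5
0.2006 164.1
0.1292 74.7
0.1988 -15.4
plinth [ 0.38824527 -0.03171641  0.02      ] [0.44381503 0.12371117 0.02      ] [0.65180034 0.05615829 0.02      ]
[ 0.37948078 -0.03309326  0.02      ] [0.43994924 0.12810349 0.02      ]
drinkers [ 0.59537371 -0.43270288  0.        ] [ 0.5907296  -0.43756063  0.        ] [0.82032732 0.42703001 0.        ] [0.81766167 0.41606684 0.23      ]
[[-0.     0.257 -0.966]
 [ 0.001 -0.966 -0.257]
 [-1.    -0.001  0.   ]]
```

Readings from the pictures:

| Item | Position (m) | Heading |
|---|---|---|
| pan0 | (0.449, 0.288) | about -118° |
| pan2 | (0.572, 0.441) | about -130° |
| pan3 | (0.423, -0.311) | about 125° |
| pan4 | (0.622, 0.257) | about -118° |
| Lug | (0.518, 0.001) | plate yaw -15°, plinth yaw about -19° |

pan1 is absent. Next I move over the lug.

Call:
play_rows --targets '[[[0,0,0],[0.5,0.84,0],0],[[0,0,0],[0.5,0.84,0],0],[[0,0,0],[0.5,0.84,0],0],[[0,0,0],[0.5,0.84,0],0],[[0,0,0],[0.5,0.84,0],0]]' --newtons 40

```text
clock: 0.65
tool_pos: [0.2611, -0.4345, 0.2636]
eef_rot: [0.701, 0.092, -0.701, 0.091]
contact_force: [1.3, 0.0, -0.0]
opening: 0.997
```

Call:
play_rows --targets '[[[0,0,0],[0.5,0.84,0],0],[[0,0,0],[0.5,0.84,0],0],[[0,0,0],[0.5,0.84,0],0],[[0,0,0],[0.5,0.84,0],0],[[0,0,0],[0.5,0.84,0],0]]'

```text
clock: 1.15
tool_pos: [0.3611, -0.2666, 0.2637]
eef_rot: [0.701, 0.092, -0.701, 0.092]
contact_force: [0.7, -0.7, 0.5]
opening: 1.003
```

Call:
play_rows --targets '[[[0,0,0],[0.5,0.84,0],0],[[0,0,0],[0.5,0.84,0],0],[[0,0,0],[0.5,0.84,0],0],[[0,0,0],[0.5,0.84,0],0],[[0,0,0],[0.5,0.84,0],0]]'

```text
clock: 1.65
tool_pos: [0.4611, -0.0986, 0.2637]
eef_rot: [-0.701, -0.092, 0.701, -0.092]
contact_force: [1.0, -0.5, -0.1]
opening: 1.0
```

Call:
play_rows --targets '[[[0,0,0],[0.5,0.84,-0.3],0],[[0,0,0],[0.5,0.84,-0.3],0],[[0,0,0],[0.45,0.84,-0.3],0],[[0,0,0],[0,0,0],0]]'

```text
clock: 2.05
tool_pos: [0.5202, 0.0074, 0.2264]
eef_rot: [0.701, 0.096, -0.7, 0.093]
contact_force: [-0.3, 0.6, 0.5]
opening: 1.0
```

Run:
```python
from h import *
snap('wrist','w1'); snap('scene','s1'); snap('side','d1'); print(r.get_state()['tool_pos'],r.get_state()['eef_rot'])
```

```text
[ 5.18004062e-01 -4.30503977e-05  2.27575327e-01] [-0.70071479 -0.09116454  0.70161508 -0.09178287]
```

View pics/w1.png

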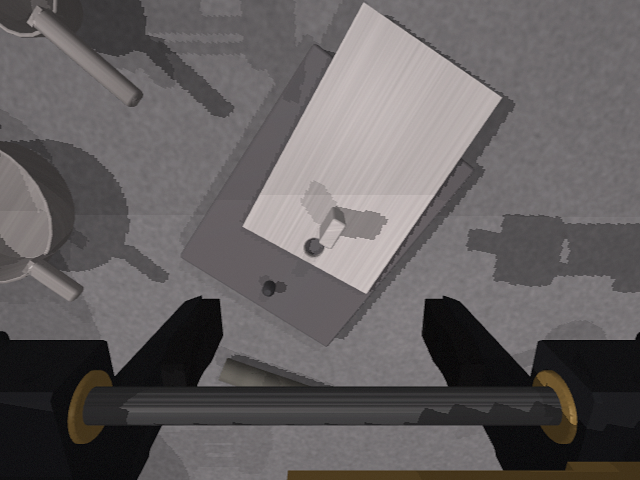

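Run:
```python
from h import *
P=[ray('w1',p,.026)[:2].round(4) for p in [(362,3),(502,98),(367,293),(243,227)]]
print(P,np.mean(P,0))
for a in range(4):
    d=P[(a+1)%4]-P[a]; print(np.linalg.norm(d).round(4),np.degrees(np.arctan2(d[1],d[0])).round(1))
P=[ray('w1',p,.020)[:2].round(4) for p in [(180,256),(327,346),(478,170),(318,44)]]
print('plinth',P)
for a in range(4):
    d=P[(a+1)%4]-P[a]; print(np.linalg.norm(d).round(4),np.degrees(np.arctan2(d[1],d[0])).round(1))
print('hole',ray('w1',(314,247),.026),'pin',ray('w1',(268,290),.024), 'lug top',ray('w1',(334,214),.068))
```

```text
[array([0.6858, 0.0242]), array([ 0.6525, -0.1027]), array([ 0.4604, -0.0511]), array([0.4927, 0.0745])] [ 0.57285  -0.013775]
0.1312 -104.7
0.1989 165.0
0.1297 75.6
0.1995 -14.6
plinth [array([0.4476, 0.1261]), array([ 0.3905, -0.0316]), array([ 0.5946, -0.1092]), array([0.6518, 0.0488])]
0.1677 -109.9
0.2184 -20.8
0.168 70.1
0.2183 159.3
hole [0.49138074 0.00884788 0.026     ] pin [0.43746404 0.03947487 0.024     ] lug top [0.53573292 0.00391856 0.068     ]
```

Call:
play_rows --targets '[[[0,0,-0.105],[0,0,-0.3],0],[[0,0,-0.105],[0,0,-0.3],0],[[0,0,-0.105],[0,0,-0.3],0],[[0,0,-0.105],[0,0,-0.3],0],[[0,0,-0.105],[0,0,-0.3],0]]'

```text
clock: 2.7
tool_pos: [0.5182, -0.0015, 0.1679]
eef_rot: [0.701, -0.097, -0.7, -0.096]
contact_force: [-0.7, 0.6, 0.0]
opening: 1.005
```

Call:
play_rows --targets '[[[0,0,0],[0,0,-0.6],0],[[0,0,0],[0,0,-0.6],0],[[0,0,0],[0,0,-0.4],0],[[0,0,0],[0,0,0],0]]'

```text
clock: 3.1
tool_pos: [0.517, -0.0013, 0.1026]
eef_rot: [-0.7, 0.095, 0.702, 0.094]
contact_force: [-0.7, 0.3, 0.5]
opening: 0.999
```

Run:
```python
from h import *
snap('wrist','w2'); print(r.get_state()['tool_pos'])
```

```text
[ 0.51776868 -0.00099215  0.10364034]
```

View pics/w2.png

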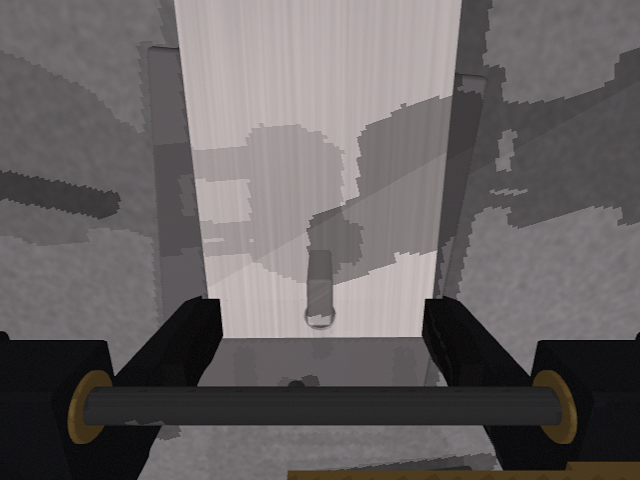

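The lug stands centred between the jaws at about (320,280). I descend and pinch.

Call:
play_rows --targets '[[[0,0,0],[0,0,-0.5],0],[[0,0,0],[0,0,-0.4],0],[[0,0,0],[0,0,-0.26],0],[[0,0,0],[0,0,0],255],[[0,0,0],[0,0,0],255]]' --newtons 55

```text
clock: 3.65
tool_pos: [0.5189, 0.0004, 0.0581]
eef_rot: [0.701, -0.094, -0.701, -0.094]
contact_force: [-1.4, -0.2, 0.2]
opening: 0.843
```

Call:
play_rows --targets '[[[0,0,0],[0,0,0],255],[[0,0,0],[0,0,0],255],[[0,0,0],[0,0,0],255],[[0,0,0],[0,0,0],255],[[0,0,0],[0,0,0],255]]'

```text
clock: 4.15
tool_pos: [0.5186, 0.0008, 0.0574]
eef_rot: [0.701, -0.093, -0.701, -0.093]
contact_force: [0.4, 0.1, 0.0]
opening: 0.382
```

Call:
play_rows --targets '[[[0,0,0],[0,0,0],255],[[0,0,0],[0,0,0],255],[[0,0,0],[0,0,0],255],[[0,0,0],[0,0,0],255],[[0,0,0],[0,0,0],255]]'

```text
clock: 4.65
tool_pos: [0.5185, 0.0006, 0.0573]
eef_rot: [-0.701, 0.094, 0.701, 0.094]
contact_force: [-0.1, -0.3, 0.2]
opening: 0.128
```

Call:
play_rows --targets '[[[0,0,0],[0,0,0.2],255],[[0,0,0],[0,0,0.2],255],[[0,0,0],[0,0,0.2],255],[[0,0,0],[0,0,0],255]]'

```text
clock: 5.05
tool_pos: [0.5193, 0.0008, 0.0827]
eef_rot: [0.702, -0.093, -0.7, -0.094]
contact_force: [-0.5, 0.6, -3.0]
opening: 0.133
```

Call:
play_rows --targets '[[[0,0,-0.03],[-0.3,0.16,0],255],[[0,0,-0.03],[-0.3,0.16,0],255],[[0,0,-0.03],[-0.3,0.17,0],255],[[0,0,0],[-0.3,0.17,0],255],[[0,0,0],[0,0,0],255]]'

```text
clock: 5.55
tool_pos: [0.4685, 0.0282, 0.0813]
eef_rot: [-0.695, 0.124, 0.697, 0.124]
contact_force: [-1.0, 0.2, -3.6]
opening: 0.129
```

Run:
```python
from h import *
snap('wrist','w3');snap('side','d3');snap('scene','s3'); s=r.get_state();print(s['tool_pos'],s['opening'],s['contact_force'])
a=cv2.imread('pics/d3.png')[150:330,200:420];b=cv2.imread('pics/s3.png')[210:330,200:380]
cv2.imwrite('pics/d3c.png',cv2.resize(a,None,fx=3,fy=3,interpolation=2))
cv2.imwrite('pics/s3c.png',cv2.resize(b,None,fx=3,fy=3,interpolation=2))
```

```text
[0.47173526 0.02686819 0.0814563 ] 0.13063216775798905 [ 0.71226714 -0.07796705 -3.04211017]
```

View pics/w3.png

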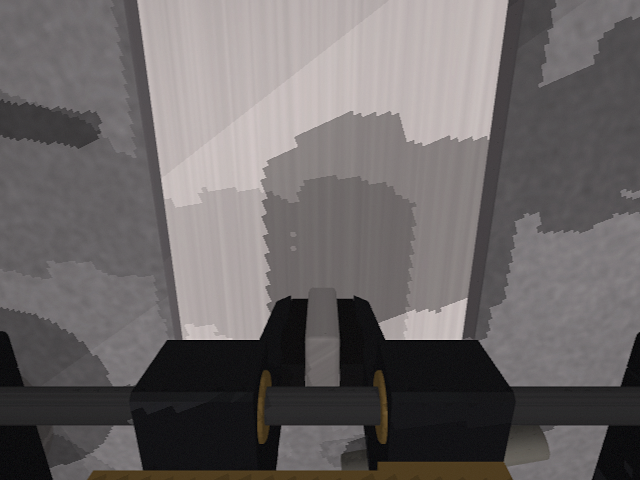

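View pics/d3c.png

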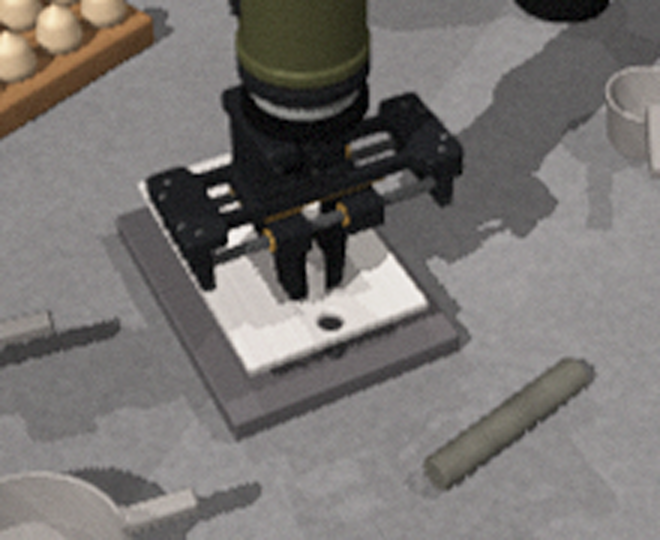

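View pics/s3c.png

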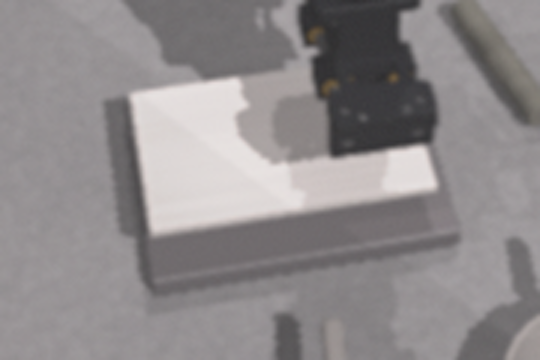

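Plate carried level and the hole appears close to the pin in the side view. I lower it gently.

Call:
play_rows --targets '[[[0,0,0],[0,0,-0.15],255],[[0,0,0],[0,0,-0.1],255],[[0,0,0],[0,0,-0.1],255],[[0,0,0],[0,0,-0.05],255],[[0,0,0],[0,0,0],255]]'

```text
clock: 6.2
tool_pos: [0.4701, 0.0271, 0.0649]
eef_rot: [-0.695, 0.125, 0.696, 0.125]
contact_force: [-0.4, -0.6, -3.9]
opening: 0.131
```

Call:
play_rows --targets '[[[0,0,0],[-0.04,0.02,0],255],[[0,0,0],[0,0,-0.06],255],[[0,0,0],[0,0,-0.06],255],[[0,0,0],[0,0,-0.05],255],[[0,0,0],[0,0,0],255]]'

```text
clock: 6.7
tool_pos: [0.469, 0.028, 0.0583]
eef_rot: [-0.696, 0.125, 0.696, 0.125]
contact_force: [0.9, 0.0, -2.9]
opening: 0.131
```

Run:
```python
from h import *
snap('side','d4');snap('scene','s4'); s=r.get_state();print(s['tool_pos'],s['opening'],s['contact_force'])
a=cv2.imread('pics/d4.png')[150:330,200:420];b=cv2.imread('pics/s4.png')[210:330,200:380]
cv2.imwrite('pics/d4c.png',cv2.resize(a,None,fx=3,fy=3,interpolation=2))
cv2.imwrite('pics/s4c.png',cv2.resize(b,None,fx=3,fy=3,interpolation=2))
```

```text
[0.46900245 0.02792001 0.05848033] 0.12655077276101084 [-0.38406774 -0.01036601 -3.5413384 ]
```

View pics/d4c.png

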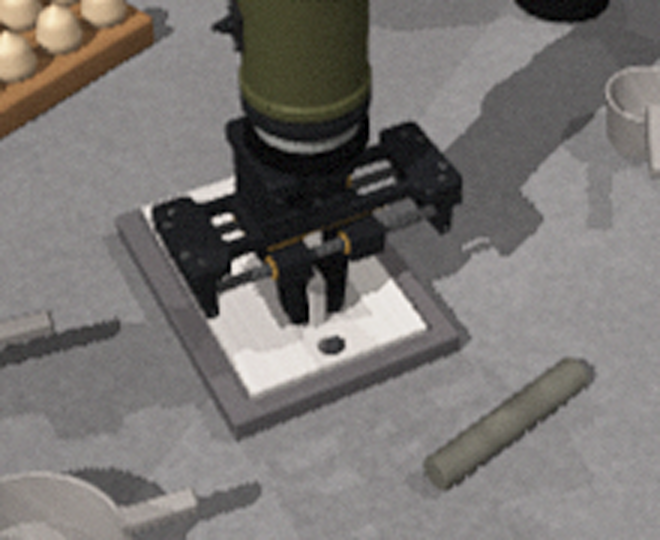

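View pics/s4c.png

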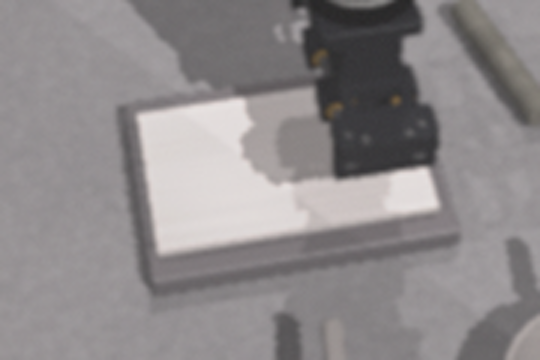

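Call:
play_rows --targets '[[[0,0,0],[0,0,-0.04],255],[[0,0,0],[0,0,0],255],[[0,0,0],[0,0,0],255]]'

```text
clock: 7.1
tool_pos: [0.4691, 0.0279, 0.0573]
eef_rot: [0.696, -0.125, -0.696, -0.125]
contact_force: [-0.4, 0.0, 3.4]
opening: 0.132
```

Run:
```python
from h import *
s=r.get_state();print(s['tool_pos'],s['opening'],s['contact_force'])
C=lambda f,x,y:(lambda p:ray(f,p,None))
def R(f,p,z):
    o=(200,150) if f[0]=='d' else (200,210)
    return ray(f,(o[0]+p[0]/3,o[1]+p[1]/3),z)[:2]
def ang(a,b): d=b-a; return np.degrees(np.arctan2(d[1],d[0])).round(2),np.linalg.norm(d).round(4)
print('side plate left edge',ang(R('d4',(250,395),.027),R('d4',(148,205),.027)),'front',ang(R('d4',(250,395),.027),R('d4',(430,325),.027)))
print('side plinth front',ang(R('d4',(238,428),.02),R('d4',(463,332),.02)),'left',ang(R('d4',(238,428),.02),R('d4',(118,220),.02)))
print('scene plate',ang(R('s4',(158,253),.027),R('s4',(440,208),.027)),ang(R('s4',(158,253),.027),R('s4',(136,112),.027)))
print('scene plinth',ang(R('s4',(150,284),.02),R('s4',(460,234),.02)),ang(R('s4',(150,284),.02),R('s4',(120,106),.02)))
```

```text
[0.46910929 0.02792818 0.05726318] 0.13190194032949537 [-0.43146523  0.04335135  3.40957461]
side plate left edge (np.float64(-22.27), np.float64(0.1994)) front (np.float64(-110.54), np.float64(0.1338))
side plinth front (np.float64(-108.74), np.float64(0.1701)) left (np.float64(-20.08), np.float64(0.2173))
scene plate (np.float64(159.56), np.float64(0.1996)) (np.float64(-110.13), np.float64(0.1328))
scene plinth (np.float64(159.5), np.float64(0.2179)) (np.float64(-109.27), np.float64(0.1674))
```

Force now reads +3.4 N, so the plate has landed. I release and rise.

Call:
play_rows --targets '[[[0,0,0],[0,0,0],120],[[0,0,0],[0,0,0],120],[[0,0,0],[0,0,0],120],[[0,0,0],[0,0,0.5],0],[[0,0,0],[0,0,0.8],0]]'

```text
clock: 7.6
tool_pos: [0.468, 0.0279, 0.1082]
eef_rot: [-0.695, 0.125, 0.697, 0.125]
contact_force: [0.8, -0.4, 0.2]
opening: 0.561
```

Call:
play_rows --targets '[[[0,0,0],[-0.6,0.5,1],0],[[0,0,0],[-0.6,0.5,1],0],[[0,0,0],[-0.6,0.5,1],0],[[0,0,0],[0,0.5,1],0],[[0,0,0],[0,0,0],0]]'

```text
clock: 8.1
tool_pos: [0.3998, 0.1105, 0.2711]
eef_rot: [0.699, -0.121, -0.694, -0.125]
contact_force: [0.7, 0.4, 0.3]
opening: 0.996
```

Run:
```python
from h import *
snap('wrist','w5');snap('side','d5');snap('scene','s5'); s=r.get_state();print(s['tool_pos'],s['eef_rot'],s['opening'],s['contact_force'],s['q'])
```

```text
[0.39776427 0.10676391 0.2668566 ] [-0.69589908  0.12508729  0.69607561  0.1247252 ] 1.004325357408665 [-0.00867934 -1.42691312 -0.23921434] [-0.49816538  0.42532383  0.17964225  2.17805624 -0.14108673  0.54918313
 -2.13958567]
```

View pics/w5.png

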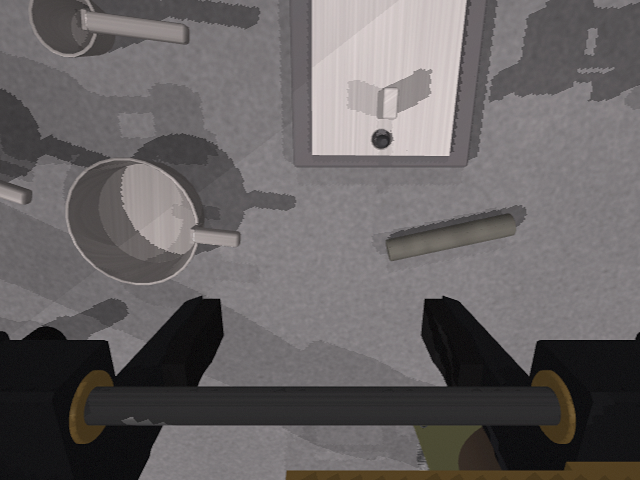

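View pics/s5.png

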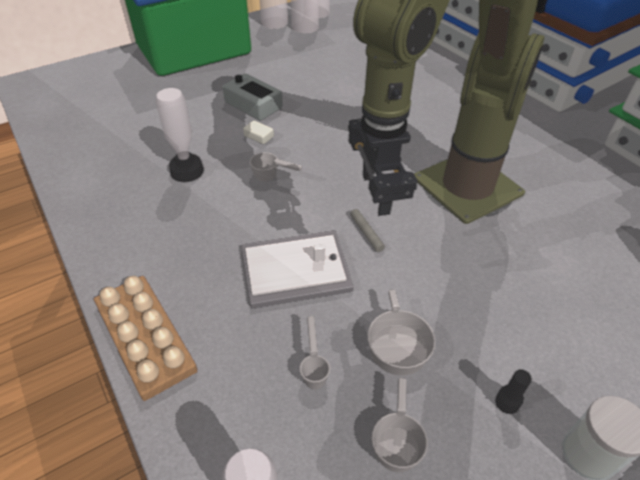

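The plate is home: the pin shows in its hole at (381,139) in the wrist view. Next I overlay the pan models on the fresh pictures to verify their poses.

```bash
cat >> h.py <<'E'
DI={0:(128,112),2:(92,76),3:(74,58),4:(56,40)}
def overlay(f,pans,x0,y0,w,h,k,o,seat=None):
    im=cv2.imread(f'pics/{f}.png')[y0:y0+h,x0:x0+w]; im=cv2.resize(im,None,fx=k,fy=k,interpolation=cv2.INTER_CUBIC)
    def pl(P,c,cl=True):
        q=np.array([(proj(f,p)-[x0,y0]+.5)*k for p in P]).round().astype(np.int32); cv2.polylines(im,[q],cl,c,1,cv2.LINE_AA)
    t=np.linspace(0,2*np.pi,60)
    for n,(x,y,a,zf) in pans.items():
        R,r_=DI[n][0]/2000,DI[n][1]/2000
        pl([(x+R*np.cos(u),y+R*np.sin(u),zf+.044) for u in t],(0,255,0)); pl([(x+r_*np.cos(u),y+r_*np.sin(u),zf) for u in t],(255,100,0))
        a=np.radians(a); e=np.array([np.cos(a),np.sin(a)]); m=np.array([-e[1],e[0]]); c=np.array([x,y])
        pl([np.r_[c+e*u+m*v,zf+.059] for u,v in [(R,.007),(.105,.007),(.105,-.007),(R,-.007)]],(0,0,255))
    if seat is not None:
        (x,y,a)=seat; a=np.radians(a); e=np.array([np.cos(a),np.sin(a)]); m=np.array([-e[1],e[0]]); c=np.array([x,y])-.03*e
        pl([np.r_[c+e*u+m*v,.026] for u,v in [(.1,.065),(.1,-.065),(-.1,-.065),(-.1,.065)]],(0,0,255))
        c=c-.085*e; pl([np.r_[c+.009*np.array([np.cos(u),np.sin(u)]),.026] for u in t],(255,0,255))
        cp=np.array([x,y])-.03*e; pl([np.r_[cp+e*u+m*v,.02] for u,v in [(.11,.085),(.11,-.085),(-.11,-.085),(-.11,.085)]],(0,255,255))
    cv2.imwrite(f'pics/{o}.png',im)
E
python3 - <<'E'
from h import *
P={0:(.4487,.2887,-117.7,0),2:(.572,.441,-130.6,0),4:(.622,.257,-118.2,0),3:(.423,-.311,125,0)}
S=(.5487,-.0019,-20.5)
overlay('s5',P,280,280,180,200,3,'o1',S); overlay('s5',P,220,140,150,170,4,'o2',S)
overlay('d5',P,40,240,240,160,3,'o3',S); overlay('d5',P,220,160,240,150,3,'o4',S)
a=cv2.hconcat([cv2.imread('pics/o1.png')[:600],cv2.imread('pics/o2.png')[:600]]);print(a.shape)
E
```

```text
(600, 1140, 3)
```

View pics/o1.png

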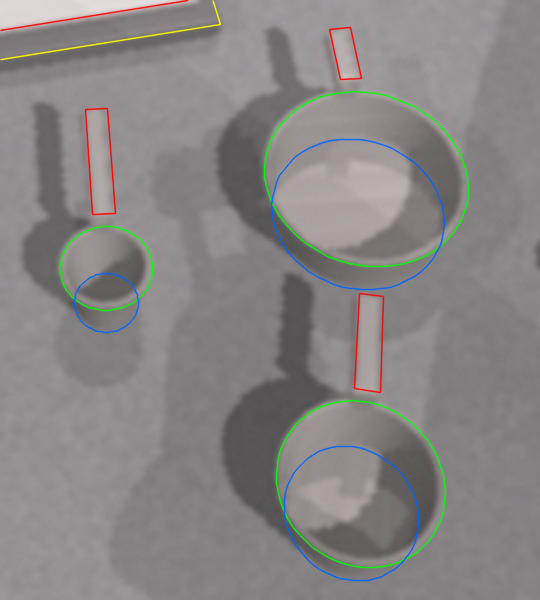

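View pics/o2.png

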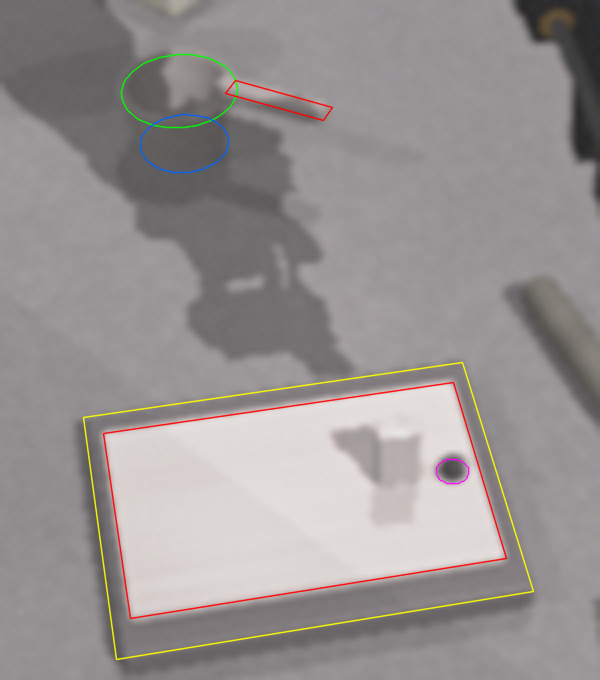

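View pics/o3.png

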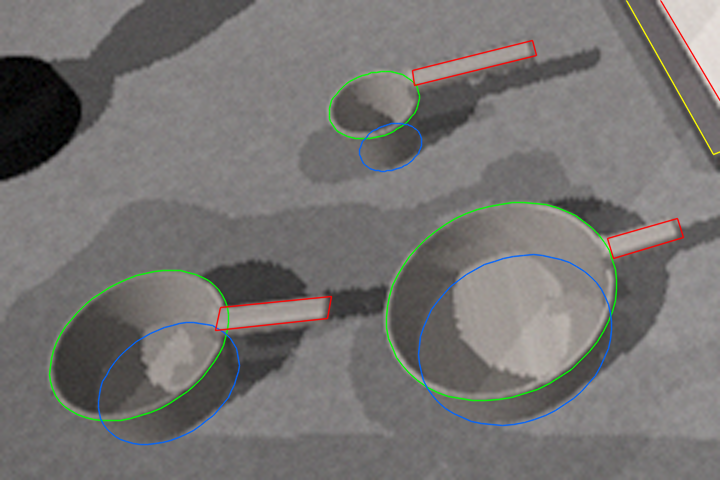

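View pics/o4.png

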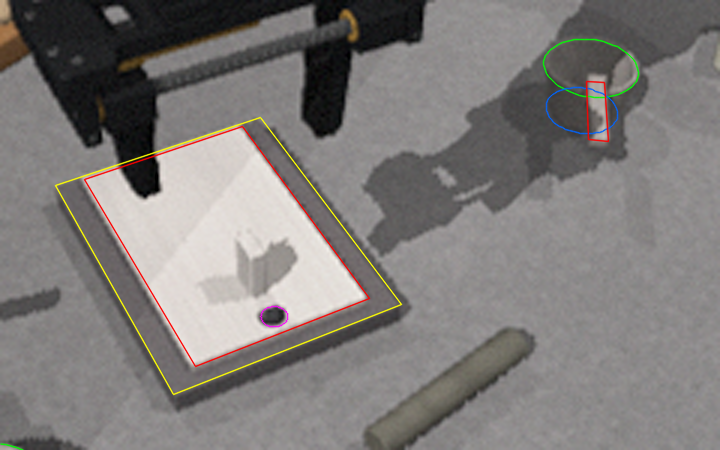

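Both fits are close. I go over pan0's handle at (0.409, 0.213), turning the tool +1.44 rad.

Call:
play_rows --targets '[[[0,0,0.144],[0.03,0.26,-0.2],0],[[0,0,0.144],[0.03,0.26,-0.2],0],[[0,0,0.144],[0.03,0.26,-0.2],0],[[0,0,0.144],[0.03,0.27,-0.2],0],[[0,0,0.144],[0.03,0.27,-0.2],0]]'

```text
clock: 8.75
tool_pos: [0.4034, 0.1587, 0.2252]
eef_rot: [-0.694, -0.129, 0.697, -0.13]
contact_force: [-0.8, -0.5, -0.6]
opening: 0.995
```

Call:
play_rows --targets '[[[0,0,0.144],[0.03,0.27,-0.4],0],[[0,0,0.144],[0.03,0.27,-0.4],0],[[0,0,0.144],[0.03,0.27,-0.4],0],[[0,0,0.144],[0.03,0.26,-0.4],0],[[0,0,0.144],[0.03,0.26,-0.4],0]]'

```text
clock: 9.25
tool_pos: [0.4094, 0.2118, 0.1448]
eef_rot: [-0.604, -0.366, 0.606, -0.366]
contact_force: [0.2, -0.6, -0.7]
opening: 0.999
```

Call:
play_rows --targets '[[[0,0,0],[0,0,-0.5],0],[[0,0,0],[0,0,0],0],[[0,0,0],[0,0,0],0]]'

```text
clock: 9.55
tool_pos: [0.4094, 0.2116, 0.1262]
eef_rot: [-0.605, -0.364, 0.607, -0.365]
contact_force: [-0.6, -0.3, 0.5]
opening: 0.998
```

Run:
```python
from h import *
snap('wrist','w6');snap('side','d6'); s=r.get_state();print(s['tool_pos'],s['eef_rot'],s['q'])
```

```text
[0.41013701 0.21232891 0.1273033 ] [-0.60573183 -0.36447767  0.60605557 -0.36461161] [-0.49789685  0.7373232  -0.1281312   2.16372323  0.34203152  0.2595312
 -1.41194546]
```

View pics/w6.png

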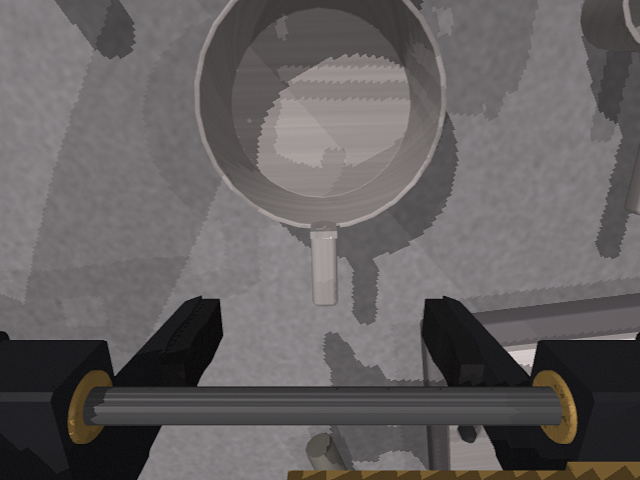

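The handle lies centred between the jaws at (323,270). I descend and grip.

Call:
play_rows --targets '[[[0,0,0],[0,0.02,-0.6],0],[[0,0,0],[0,0,-0.6],0],[[0,0,0],[0,0,-0.5],0],[[0,0,0],[0,0,0],255],[[0,0,0],[0,0,0],255]]' --newtons 60

```text
clock: 10.15
tool_pos: [0.4102, 0.2137, 0.0598]
eef_rot: [0.606, 0.365, -0.606, 0.365]
contact_force: [-0.6, -0.1, 0.1]
opening: 0.84
```

Call:
play_rows --targets '[[[0,0,0],[0,0,0],255],[[0,0,0],[0,0,0],255],[[0,0,0],[0,0,0],255],[[0,0,0],[0,0,0],255],[[0,0,0],[0,0,0],255]]'

```text
clock: 10.65
tool_pos: [0.4101, 0.2139, 0.0594]
eef_rot: [0.606, 0.365, -0.605, 0.365]
contact_force: [0.6, 0.0, -0.5]
opening: 0.391
```

Call:
play_rows --targets '[[[0,0,0],[0,0,0],255],[[0,0,0],[0,0,0],255],[[0,0,0],[0,0,0],255],[[0,0,0],[0,0,0],255]]'

```text
clock: 11.05
tool_pos: [0.41, 0.2139, 0.0591]
eef_rot: [-0.606, -0.365, 0.606, -0.365]
contact_force: [0.4, -0.3, 1.1]
opening: 0.146
```

Call:
play_rows --targets '[[[0,0,0],[0,0,0.4],255],[[0,0,0],[0,0,0.6],255],[[0,0,0],[0,0,0.8],255],[[0,0,0],[0,0,0.8],255],[[0,0,0],[0,0,0],255]]'

```text
clock: 11.55
tool_pos: [0.4114, 0.2145, 0.166]
eef_rot: [0.608, 0.365, -0.604, 0.365]
contact_force: [0.1, 0.1, -3.5]
opening: 0.145
```

Run:
```python
from h import *
snap('side','d7');s=r.get_state();print(s['tool_pos'],s['opening'],s['contact_force'],s['moment'])
```

```text
[0.41073643 0.2140588  0.1643571 ] 0.14835357226271365 [ 0.28721098 -0.05361831 -2.22380473] [-0.20291153 -0.00860753 -0.00898828]
```

View pics/d7.png

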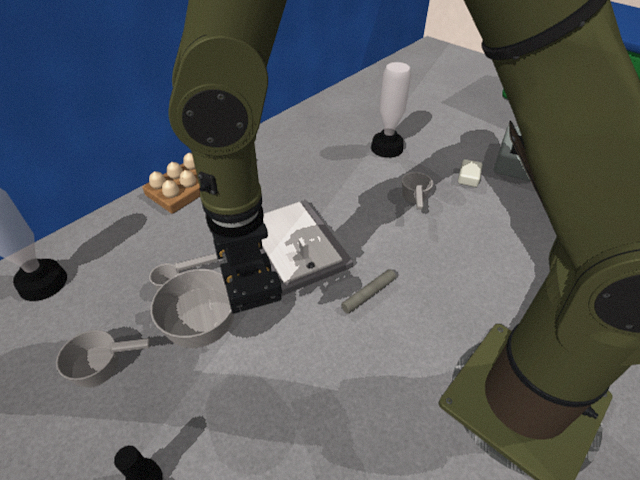

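Pan0 is held level. I carry it to the seat.

Call:
play_rows --targets '[[[0,0,-0.03],[0.15,-0.5,0],255],[[0,0,-0.04],[0.18,-0.68,0],255],[[0,0,-0.04],[0.18,-0.68,0],255],[[0,0,-0.04],[0.18,-0.68,0],255],[[0,0,-0.04],[0.18,-0.68,0],255]]'

```text
clock: 12.1
tool_pos: [0.444, 0.0837, 0.1616]
eef_rot: [-0.637, -0.306, 0.639, -0.305]
contact_force: [0.8, -0.4, -2.0]
opening: 0.147
```

Call:
play_rows --targets '[[[0,0,-0.04],[0.18,-0.68,0],255],[[0,0,-0.04],[0.18,-0.68,0],255],[[0,0,-0.04],[0.18,-0.68,0],255],[[0,0,-0.04],[0.18,-0.68,0],255],[[0,0,-0.04],[0.18,-0.5,0],255]]'

```text
clock: 12.6
tool_pos: [0.4797, -0.046, 0.1614]
eef_rot: [-0.664, -0.24, 0.667, -0.239]
contact_force: [0.5, 0.1, -1.5]
opening: 0.146
```

Call:
play_rows --targets '[[[0,0,0],[0.07,-0.3,0],255],[[0,0,0],[0,-0.02,0],255],[[0,0,0],[0,0,-0.6],255],[[0,0,0],[0,0,-0.6],255],[[0,0,0],[0,0,0],255]]'

```text
clock: 13.1
tool_pos: [0.4813, -0.0547, 0.1128]
eef_rot: [-0.662, -0.243, 0.666, -0.241]
contact_force: [-0.7, 0.4, -1.2]
opening: 0.147
```

Run:
```python
from h import *
snap('side','d8');snap('scene','s8');snap('wrist','w8');s=r.get_state();print(s['tool_pos'],s['opening'],s['contact_force'],s['moment'])
from scipy.spatial.transform import Rotation as Ro
M=Ro.from_quat(s['eef_rot']).as_matrix(); a=np.degrees(np.arctan2(M[1,1],M[0,1]));print('jaw',a)
p=s['tool_pos'];f=np.radians(a-90); z=p[2]-.059
P={0:(p[0]-.085*np.cos(f),p[1]-.085*np.sin(f),a-90,z)};print(P)
overlay('s8',P,200,180,200,150,4,'o5',(.5487,-.0019,-20.5)); overlay('d8',P,200,120,200,180,4,'o6',(.5487,-.0019,-20.5))
```

```text
[ 0.4836211  -0.05550157  0.11554845] 0.1453165635232089 [ 0.4728383   0.43836802 -1.35860174] [-0.09317327  0.12992596 -0.04687857]
jaw -50.085758204741914
{0: (np.float64(0.548816586085851), np.float64(-0.0009621402783298177), np.float64(-140.08575820474192), np.float64(0.056548446544437525))}
```

View pics/o5.png

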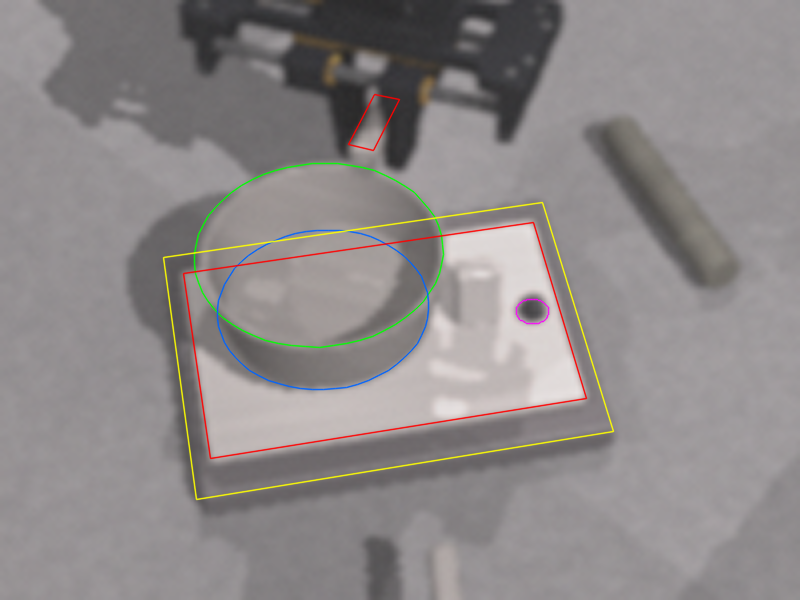

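View pics/o6.png

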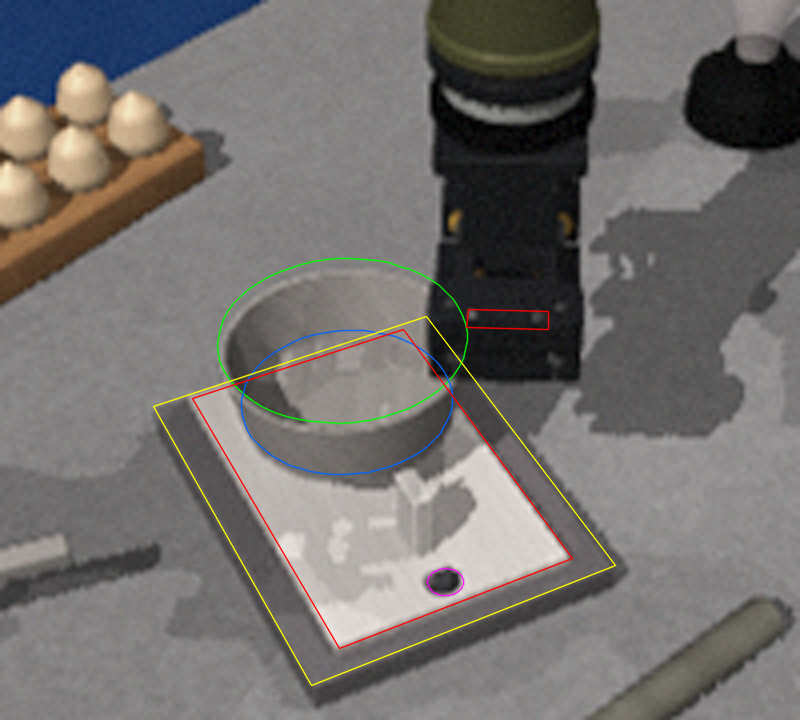

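Call:
play_rows --targets '[[[0,0,0],[0,-0.02,-0.3],255],[[0,0,0],[0,0,-0.2],255],[[0,0,0],[0,0,-0.1],255],[[0,0,0],[0,0,-0.06],255],[[0,0,0],[0,0,0],255]]'

```text
clock: 13.75
tool_pos: [0.4837, -0.0572, 0.0888]
eef_rot: [0.665, 0.241, -0.665, 0.241]
contact_force: [-0.6, -0.5, -1.7]
opening: 0.147
```

Call:
play_rows --targets '[[[0,0,0],[0,0,-0.06],255],[[0,0,0],[0,0,0],255]]'

```text
clock: 13.95
tool_pos: [0.4839, -0.0573, 0.0864]
eef_rot: [0.665, 0.241, -0.665, 0.241]
contact_force: [-0.2, 0.1, -1.2]
opening: 0.157
```

Call:
play_rows --targets '[[[0,0,0],[0,0,-0.04],255],[[0,0,0],[0,0,0],255],[[0,0,0],[0,0,-0.03],255],[[0,0,0],[0,0,0],255]]'

```text
clock: 14.35
tool_pos: [0.4831, -0.058, 0.0845]
eef_rot: [-0.665, -0.24, 0.665, -0.241]
contact_force: [-3.1, -1.1, 12.7]
opening: 0.145
```

Contact at 12.7 N, so I release and rise.

Call:
play_rows --targets '[[[0,0,0],[0,0,0.03],140],[[0,0,0],[0,0,0],140],[[0,0,0],[0,0,0],140],[[0,0,0],[0,0,0],140],[[0,0,0],[0,0,0],140]]'

```text
clock: 14.85
tool_pos: [0.4837, -0.0573, 0.0846]
eef_rot: [-0.665, -0.241, 0.665, -0.241]
contact_force: [-0.6, -1.2, 0.6]
opening: 0.451
```

Call:
play_rows --targets '[[[0,0,0],[0,0,0.4],140],[[0,0,0],[0,0,0.9],0],[[0,0,0],[0,0,0.9],0],[[0,0,0],[-0.5,0,0.9],0],[[0,0,0],[-0.5,0,0.9],0]]'

```text
clock: 15.35
tool_pos: [0.4432, -0.0573, 0.2459]
eef_rot: [0.665, 0.241, -0.665, 0.241]
contact_force: [0.7, 0.4, 0.1]
opening: 0.791
```

Run:
```python
from h import *
snap('side','d9');snap('scene','s9');s=r.get_state();print(s['tool_pos'],s['opening'],s['q'])
P={0:(.5487,-.0019,-140,.026),2:(.572,.441,-130.6,0),4:(.622,.257,-118.2,0),3:(.423,-.311,125,0)}
overlay('s9',P,200,180,200,150,4,'o7',(.5487,-.0019,-20.5)); overlay('d9',P,200,120,200,180,4,'o8',(.5487,-.0019,-20.5))
overlay('s9',P,200,130,260,350,2,'o9'); overlay('d9',P,40,120,400,280,2,'o10')
```

```text
[ 0.44289221 -0.05763493  0.24806354] 0.8789540202078338 [ 0.21599477  0.49744259 -0.28474287  2.10008784  0.25294487  0.57131558
 -1.12566329]
```

View pics/o7.png

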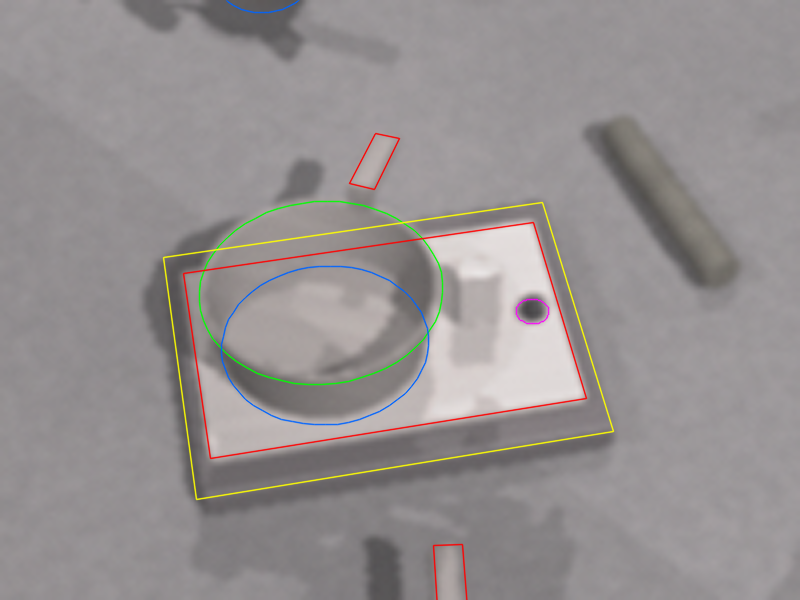

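View pics/o9.png

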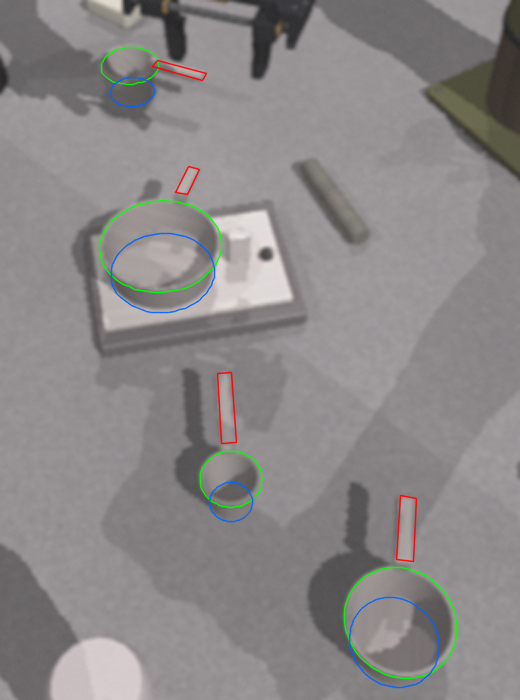

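View pics/o10.png

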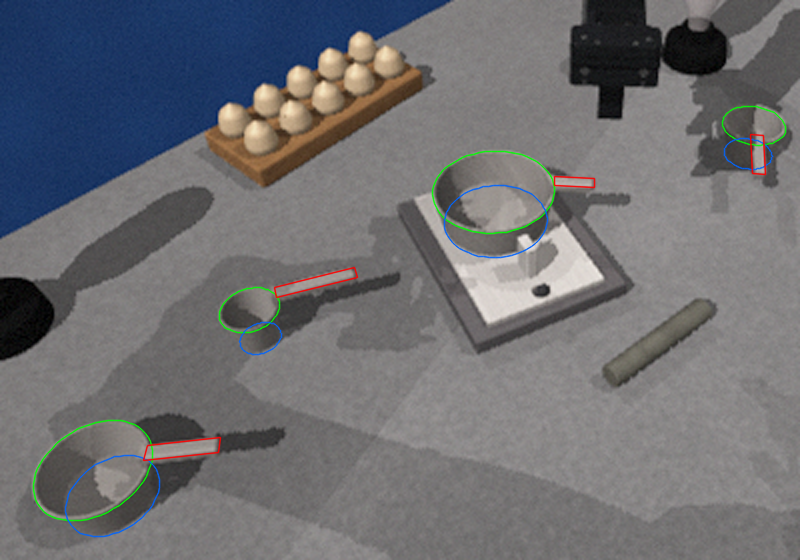

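Pan0 stands on the seat, and the overlay matches in both views. The other pans haven't moved. Next is pan2, grip at (0.517, 0.3765).

Call:
play_rows --targets '[[[0,0,0.034],[0.15,0.9,0],0],[[0,0,0.033],[0.15,0.9,0],0],[[0,0,0.033],[0.15,0.9,0],0],[[0,0,0.033],[0.15,0.9,0],0],[[0,0,0.033],[0.15,0.9,0],0]]'

```text
clock: 15.95
tool_pos: [0.4738, 0.1241, 0.2439]
eef_rot: [-0.642, -0.295, 0.643, -0.295]
contact_force: [-0.1, 0.5, 0.3]
opening: 0.996
```

Call:
play_rows --targets '[[[0,0,0],[0.15,0.9,0],0],[[0,0,0],[0.15,0.9,0],0],[[0,0,0],[0.15,0.9,-0.3],0],[[0,0,0],[0.15,0.9,-0.4],0],[[0,0,0],[0.15,0.9,-0.4],0]]'

```text
clock: 16.45
tool_pos: [0.5038, 0.3042, 0.1992]
eef_rot: [-0.642, -0.295, 0.643, -0.295]
contact_force: [1.5, -0.2, 0.7]
opening: 0.999
```

Call:
play_rows --targets '[[[0,0,0],[0.15,0.9,-0.5],0],[[0,0,0],[0.15,0.9,-0.5],0],[[0,0,0],[0.04,0.05,-0.5],0],[[0,0,0],[0,0,-0.5],0],[[0,0,0],[0,0,0],0]]'

```text
clock: 16.95
tool_pos: [0.5153, 0.3754, 0.1167]
eef_rot: [-0.64, -0.295, 0.645, -0.296]
contact_force: [-0.4, -0.8, 0.1]
opening: 0.997
```

Run:
```python
from h import *
snap('wrist','w10');s=r.get_state();print(s['tool_pos'],s['eef_rot'])
```

```text
[0.51624465 0.37584154 0.11858744] [-0.64116436 -0.29460496  0.6439765  -0.29565257]
```

View pics/w10.png

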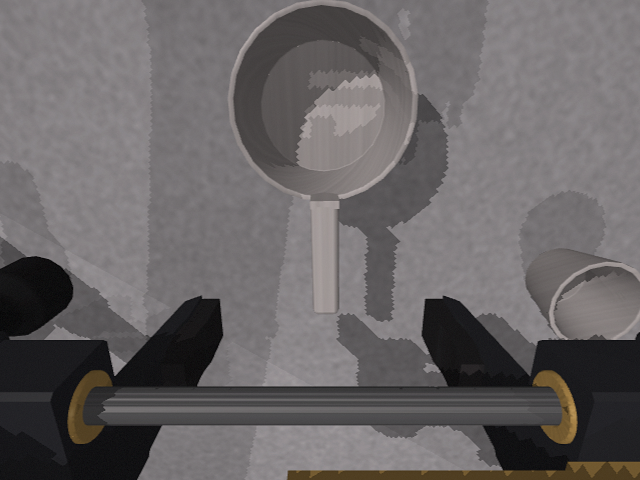

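The handle is centred at (325,255), and pan4 is off to the right at (595,300). I descend and grip.

Call:
play_rows --targets '[[[0,0,0],[0,0.01,-0.5],0],[[0,0,0],[0,0,-0.5],0],[[0,0,0],[0,0,-0.49],0],[[0,0,0],[0,0,0],255],[[0,0,0],[0,0,0],255]]' --newtons 60

```text
clock: 17.5
tool_pos: [0.5177, 0.3772, 0.062]
eef_rot: [0.643, 0.295, -0.642, 0.295]
contact_force: [0.7, -0.7, 0.3]
opening: 0.841
```

Call:
play_rows --targets '[[[0,0,0],[0,0,0],255],[[0,0,0],[0,0,0],255],[[0,0,0],[0,0,0],255],[[0,0,0],[0,0,0],255],[[0,0,0],[0,0,0],255]]'

```text
clock: 18.0
tool_pos: [0.5173, 0.3771, 0.0614]
eef_rot: [0.643, 0.295, -0.643, 0.295]
contact_force: [-0.1, -0.0, -0.1]
opening: 0.387
```

Call:
play_rows --targets '[[[0,0,0],[0,0,0],255],[[0,0,0],[0,0,0],255],[[0,0,0],[0,0,0],255],[[0,0,0],[0,0,0],255],[[0,0,0],[0,0,0],255]]'

```text
clock: 18.5
tool_pos: [0.5172, 0.377, 0.0611]
eef_rot: [-0.643, -0.295, 0.643, -0.295]
contact_force: [-0.5, 1.0, 0.0]
opening: 0.15
```

Call:
play_rows --targets '[[[0,0,0],[0,0,0.4],255],[[0,0,0],[0,0,0.8],255],[[0,0,0],[0,0,0.9],255],[[0,0,0],[0,0,0.9],255],[[0,0,0],[0,0,0.4],255]]'

```text
clock: 19.0
tool_pos: [0.5184, 0.3782, 0.2019]
eef_rot: [0.645, 0.296, -0.641, 0.294]
contact_force: [0.5, 0.7, -1.5]
opening: 0.146
```

Call:
play_rows --targets '[[[0,0,0.088],[0.13,-0.7,0],255],[[0,0,0.088],[0.13,-0.75,0],255],[[0,0,0.088],[0.13,-0.75,0],255],[[0,0,0.088],[0.13,-0.75,0],255],[[0,0,0.088],[0.13,-0.75,0],255]]'

```text
clock: 19.5
tool_pos: [0.5434, 0.2277, 0.1983]
eef_rot: [0.562, 0.429, -0.562, 0.43]
contact_force: [0.1, 0.4, -1.2]
opening: 0.147
```

Call:
play_rows --targets '[[[0,0,0.088],[0.13,-0.75,0],255],[[0,0,0.088],[0.13,-0.75,0],255],[[0,0,0.088],[0.13,-0.75,0],255],[[0,0,0.088],[0.13,-0.75,0],255],[[0,0,0.088],[0.13,-0.75,0],255]]'

```text
clock: 20.0
tool_pos: [0.5695, 0.0774, 0.1982]
eef_rot: [0.455, 0.541, -0.455, 0.542]
contact_force: [0.8, 0.1, -1.8]
opening: 0.152
```

Call:
play_rows --targets '[[[0,0,0.088],[0.14,-0.75,0],255],[[0,0,0.088],[0.14,-0.75,0],255],[[0,0,0.088],[0.14,-0.75,0],255],[[0,0,0.088],[0.14,-0.75,0],255],[[0,0,0.088],[0.14,-0.75,0],255]]'

```text
clock: 20.5
tool_pos: [0.5974, -0.0728, 0.1982]
eef_rot: [0.326, 0.627, -0.326, 0.628]
contact_force: [0.9, 0.1, -1.3]
opening: 0.141
```

Call:
play_rows --targets '[[[0,0,0],[0,0,0],255],[[0,0,0],[0,0,-0.3],255],[[0,0,0],[0,0,0],255]]'

```text
clock: 20.8
tool_pos: [0.5961, -0.0697, 0.1841]
eef_rot: [0.326, 0.628, -0.327, 0.626]
contact_force: [-0.7, 0.8, -1.7]
opening: 0.15
```

```bash
cat >> h.py <<'E'
from scipy.spatial.transform import Rotation as Ro
def held(n,sgn,dz=.059,rr=.085):
    s=r.get_state(); M=Ro.from_quat(s['eef_rot']).as_matrix(); a=np.degrees(np.arctan2(M[1,1],M[0,1]))-90*sgn
    p=s['tool_pos'];f=np.radians(a); print(p.round(4),'op',round(s['opening'],3),s['contact_force'].round(1),s['moment'].round(2),'phi',a.round(1),'q',s['q'].round(2))
    P={n:(p[0]-rr*np.cos(f),p[1]-rr*np.sin(f),a,p[2]-dz)}; print(np.round(P[n],4)); return P
E
python3 - <<'E'
from h import *
snap('side','d11');snap('scene','s11')
P=held(2,1,.061,.0843); P[0]=(.5487,-.0019,-140,.026)
overlay('s11',P,200,150,200,150,4,'o11'); overlay('d11',P,200,80,200,150,4,'o12')
E
```

```text
[ 0.5968 -0.0692  0.185 ] op 0.153 [ 0.4  0.1 -0.8] [-0.06 -0.13  0.01] phi -54.9 q [ 0.41  0.83 -0.67  1.7   0.66  0.85  0.05]
[ 5.48300e-01 -2.00000e-04 -5.49128e+01  1.24000e-01]
```

View pics/o11.png

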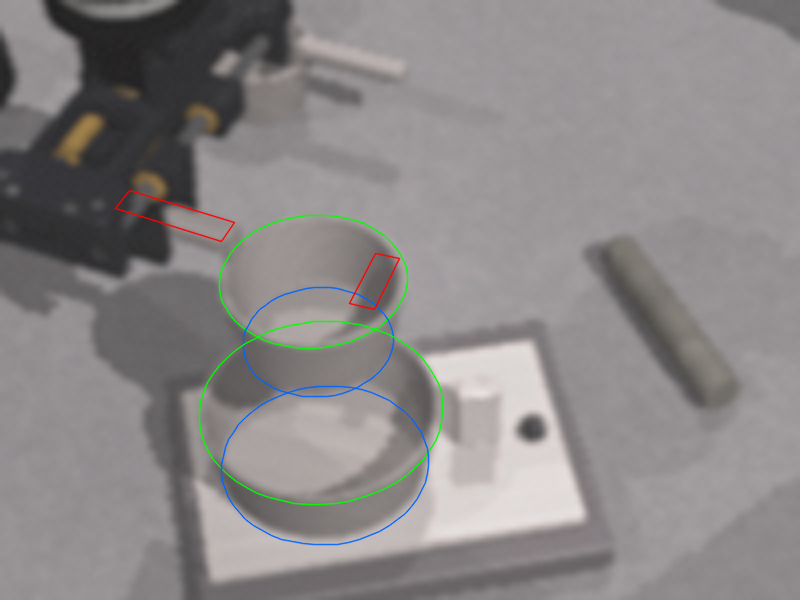

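View pics/o12.png

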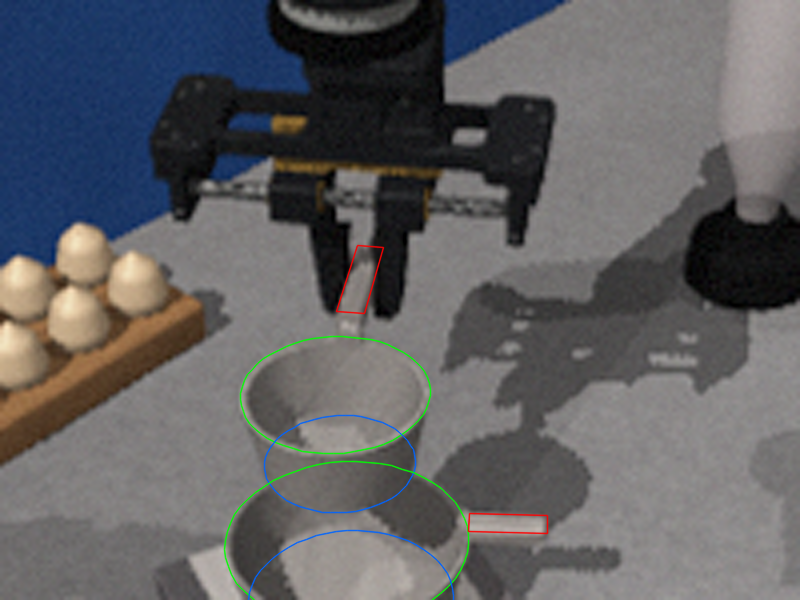

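Pan2 is level, and its centre is within 2 mm of pan0's axis. I lower it.

Call:
play_rows --targets '[[[0,0,0],[0,0,-0.6],255],[[0,0,0],[0,0,-0.6],255],[[0,0,0],[0,0,-0.5],255],[[0,0,0],[0,0,-0.35],255],[[0,0,0],[0,0,0],255]]'

```text
clock: 21.4
tool_pos: [0.5962, -0.0701, 0.1017]
eef_rot: [0.326, 0.628, -0.327, 0.626]
contact_force: [-0.3, -0.3, -1.7]
opening: 0.146
```

Call:
play_rows --targets '[[[0,0,0],[0,0,-0.1],255],[[0,0,0],[0,0,-0.06],255],[[0,0,0],[0,0,-0.06],255],[[0,0,0],[0,0,0],255]]'

```text
clock: 21.8
tool_pos: [0.5974, -0.071, 0.0946]
eef_rot: [0.327, 0.627, -0.327, 0.627]
contact_force: [-0.5, 0.4, -1.8]
opening: 0.147
```

Call:
play_rows --targets '[[[0,0,0],[0,0,-0.05],255],[[0,0,0],[0,0,-0.03],255],[[0,0,0],[0,0,0],255]]'

```text
clock: 22.1
tool_pos: [0.5978, -0.0713, 0.0917]
eef_rot: [0.327, 0.627, -0.327, 0.627]
contact_force: [-0.0, -1.6, 4.1]
opening: 0.144
```

Contact at 4 N at the expected height, so I release and rise.

Call:
play_rows --targets '[[[0,0,0],[0,0,0],140],[[0,0,0],[0,0,0],140],[[0,0,0],[0,0,0],140],[[0,0,0],[0,0,0],140],[[0,0,0],[0,0,0],140]]'

```text
clock: 22.6
tool_pos: [0.5971, -0.0708, 0.0911]
eef_rot: [0.327, 0.627, -0.327, 0.627]
contact_force: [0.9, -0.4, -0.2]
opening: 0.449
```

Call:
play_rows --targets '[[[0,0,0],[0,0,0.5],140],[[0,0,0],[0,0,0.9],0],[[0,0,0],[0,0,0.9],0],[[0,0,0],[-0.5,-0.5,0.9],0],[[0,0,0],[-0.8,-0.8,0.9],0]]'

```text
clock: 23.1
tool_pos: [0.5505, -0.1168, 0.2523]
eef_rot: [0.327, 0.627, -0.325, 0.628]
contact_force: [0.5, -1.2, 0.0]
opening: 0.79
```

Run:
```python
from h import *
snap('side','d13');snap('scene','s13');held(3,1)
P={0:(.5487,-.0019,-140,.026),2:(.549,-.002,-55,.031),4:(.622,.257,-118.2,0),3:(.423,-.311,125,0)}
overlay('s13',P,200,130,240,260,3,'o13',(.5487,-.0019,-20.5)); overlay('d13',P,120,110,330,220,2.4 and 3,'o14',(.5487,-.0019,-20.5))
a=cv2.imread('pics/o14.png'); cv2.imwrite('pics/o14.png',cv2.resize(a,(800,533),interpolation=3))
a=cv2.imread('pics/o13.png'); cv2.imwrite('pics/o13.png',cv2.resize(a,(553,600),interpolation=3))
```

```text
[ 0.5482 -0.1235  0.2534] op 0.876 [ 1.   0.2 -0.6] [-0.06 -0.13 -0.  ] phi -55.4 q [ 0.56  0.7  -0.74  1.76  0.59  0.91  0.17]
[ 4.99900e-01 -5.35000e-02 -5.54017e+01  1.94400e-01]
```

View pics/o13.png

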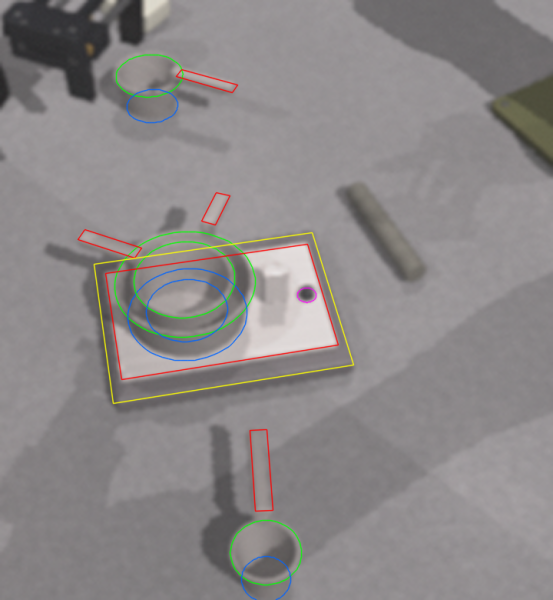

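View pics/o14.png

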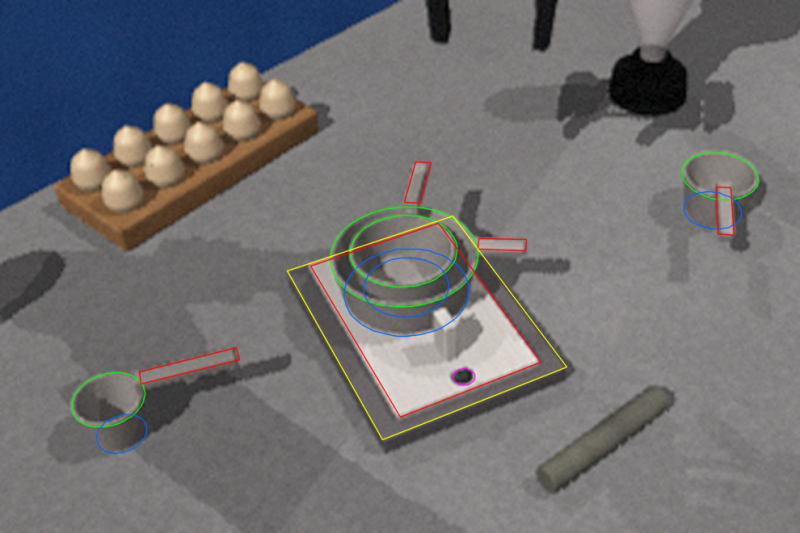

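Pan2 is nested, and pan3 is still in place. I go to pan3's handle at (0.374, -0.241); the jaws are already aligned.

Call:
play_rows --targets '[[[0,0,0],[-0.72,-0.48,0],0],[[0,0,0],[-0.72,-0.49,0],0],[[0,0,0],[-0.72,-0.5,-0.3],0],[[0,0,0],[-0.72,-0.5,-0.5],0],[[0,0,0],[-0.72,-0.5,-0.5],0]]'

```text
clock: 23.7
tool_pos: [0.4049, -0.2177, 0.1977]
eef_rot: [0.327, 0.627, -0.326, 0.627]
contact_force: [0.1, -1.5, -1.2]
opening: 1.003
```

Call:
play_rows --targets '[[[0,0,0],[-0.7,-0.5,-0.5],0],[[0,0,0],[0,0,-0.8],0],[[0,0,0],[0,0,-0.6],0],[[0,0,0],[0,0,0],0],[[0,0,0],[0,0,0],0]]'

```text
clock: 24.2
tool_pos: [0.378, -0.2367, 0.1223]
eef_rot: [0.327, 0.628, -0.326, 0.627]
contact_force: [-0.1, 0.1, 0.2]
opening: 0.995
```

Run:
```python
from h import *
snap('wrist','w14');held(3,-1)
```

```text
[ 0.3784 -0.237   0.1228] op 1.002 [-0.6 -0.7  0.2] [-0.01 -0.13 -0.04] phi 125.0 q [ 0.76  0.77 -0.49  2.2   0.99  0.4   0.06]
[ 4.271000e-01 -3.066000e-01  1.250054e+02  6.380000e-02]
```

View pics/w14.png

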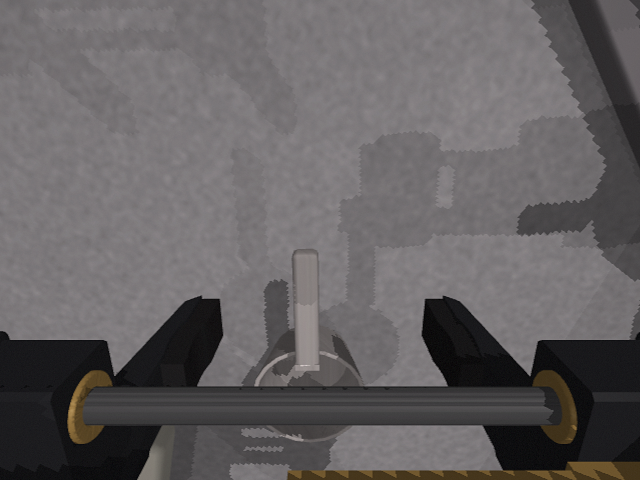

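Run:
```python
from h import *
a=ray('w14',(305.5,251),.059);b=ray('w14',(306.5,362),.059);print(a,b,np.degrees(np.arctan2(*(a-b)[1::-1])))
e=(a-b)[:2]/np.linalg.norm((a-b)[:2]); print('grip',a[:2]-.02*e,'ctr',a[:2]-.105*e)
t=np.radians(125.);e=np.array([np.cos(t),np.sin(t)]);print('with125',a[:2]-.02*e)
# also pan0 wrist check: w6 tip
print('w10 pan2 tip',ray('w10',(325,312),.059), 'pred',.572+.105*np.cos(np.radians(-130.6)),.441+.105*np.sin(np.radians(-130.6)))
```

```text
[ 0.36304306 -0.22653923  0.059     ] [ 0.40195528 -0.28276657  0.059     ] 124.68523720140382
grip [ 0.37442441 -0.24298505] ctr [ 0.42279516 -0.31287976]
with125 [ 0.37451458 -0.24292227]
w10 pan2 tip [0.50725136 0.36336463 0.059     ] pred 0.5036687071870856 0.3612765127298375
```

Call:
play_rows --targets '[[[0,0,0],[-0.1,-0.13,-0.4],0],[[0,0,0],[0,0,-0.6],0],[[0,0,0],[0,0,-0.56],0],[[0,0,0],[0,0,0],255],[[0,0,0],[0,0,0],255]]' --newtons 60

```text
clock: 24.75
tool_pos: [0.3744, -0.2425, 0.0607]
eef_rot: [0.326, 0.627, -0.327, 0.628]
contact_force: [-0.5, 0.9, -0.0]
opening: 0.842
```

Call:
play_rows --targets '[[[0,0,0],[0,0,0],255],[[0,0,0],[0,0,0],255],[[0,0,0],[0,0,0],255],[[0,0,0],[0,0,0],255],[[0,0,0],[0,0,0],255]]'

```text
clock: 25.25
tool_pos: [0.3736, -0.2427, 0.0601]
eef_rot: [0.327, 0.627, -0.327, 0.627]
contact_force: [0.2, -0.1, -0.5]
opening: 0.39
```

Call:
play_rows --targets '[[[0,0,0],[0,0,0],255],[[0,0,0],[0,0,0],255],[[0,0,0],[0,0,0],255],[[0,0,0],[0,0,0],255],[[0,0,0],[0,0,0],255]]'

```text
clock: 25.75
tool_pos: [0.3735, -0.2426, 0.0599]
eef_rot: [0.327, 0.627, -0.327, 0.627]
contact_force: [0.1, -0.7, 0.8]
opening: 0.147
```

Call:
play_rows --targets '[[[0,0,0],[0,0,0.4],255],[[0,0,0],[0,0,0.8],255],[[0,0,0],[0,0,0.9],255],[[0,0,0],[0,0,0.9],255],[[0,0,0],[0,0,0.4],255]]'

```text
clock: 26.25
tool_pos: [0.3741, -0.2427, 0.1983]
eef_rot: [0.327, 0.626, -0.327, 0.628]
contact_force: [-0.1, -0.6, -2.0]
opening: 0.142
```

Call:
play_rows --targets '[[[0,0,-0.035],[0.35,0.7,0],255],[[0,0,-0.035],[0.38,0.8,0],255],[[0,0,-0.035],[0.38,0.8,0],255],[[0,0,-0.035],[0.38,0.8,0],255],[[0,0,-0.035],[0.38,0.8,0],255]]'

```text
clock: 26.75
tool_pos: [0.4485, -0.0853, 0.1957]
eef_rot: [0.381, 0.596, -0.381, 0.596]
contact_force: [-0.6, -0.3, -0.9]
opening: 0.144
```

Call:
play_rows --targets '[[[0,0,-0.035],[0.38,0.8,0],255],[[0,0,-0.035],[0.38,0.8,0],255],[[0,0,-0.035],[0.38,0.8,0],255],[[0,0,-0.035],[0.38,0.8,0],255],[[0,0,-0.035],[0.38,0.8,0],255]]'

```text
clock: 27.25
tool_pos: [0.5244, 0.0747, 0.1955]
eef_rot: [0.431, 0.561, -0.432, 0.56]
contact_force: [0.7, -0.2, -1.0]
opening: 0.147
```

Call:
play_rows --targets '[[[0,0,0],[0.06,0.17,0],255],[[0,0,0],[0,0,-0.3],255],[[0,0,0],[0,0,0],255],[[0,0,0],[0,0,0],255]]'

```text
clock: 27.65
tool_pos: [0.5256, 0.0779, 0.183]
eef_rot: [0.43, 0.56, -0.433, 0.56]
contact_force: [0.2, 0.4, -1.2]
opening: 0.145
```

Run:
```python
from h import *
snap('side','d15');snap('scene','s15')
P=held(3,-1,.060,.085); P[0]=(.5487,-.0019,-140,.026); P[2]=(.549,-.002,-55,.031)
overlay('s15',P,200,150,200,150,4,'o15'); overlay('d15',P,200,80,200,150,4,'o16')
```

```text
[0.5263 0.0786 0.1837] op 0.145 [ 0.4  0.7 -1.3] [ 0.06 -0.03 -0.04] phi 104.8 q [ 0.08  0.73 -0.52  1.91  0.58  0.66 -0.55]
[ 5.480000e-01 -3.600000e-03  1.047917e+02  1.237000e-01]
```

View pics/o15.png

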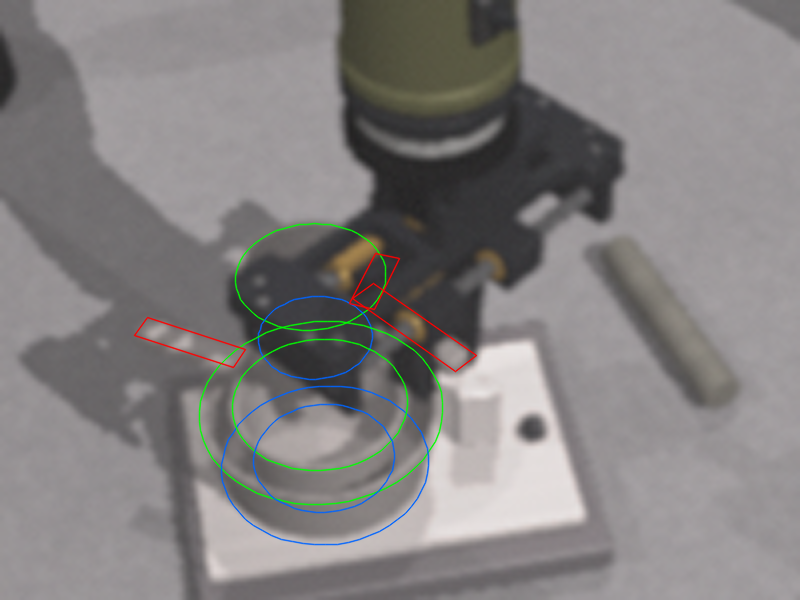

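View pics/o16.png

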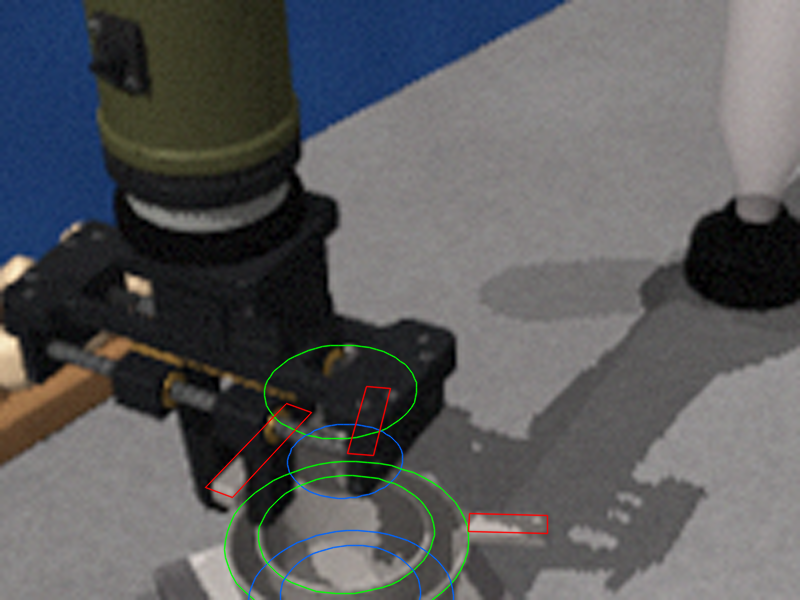

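Scene and side views are occluded by the gripper, so I check with the wrist camera.

Run:
```python
from h import *
snap('wrist','w16'); P=held(3,-1,.060,.085); P[0]=(.5487,-.0019,-140,.026); P[2]=(.549,-.002,-55,.031)
overlay('w16',P,0,0,640,480,1,'o17')
```

```text
[0.5266 0.0789 0.1839] op 0.146 [-0.5  0.  -0.7] [ 0.07 -0.08 -0.  ] phi 104.8 q [ 0.08  0.73 -0.53  1.91  0.58  0.66 -0.55]
[ 5.483000e-01 -3.300000e-03  1.048057e+02  1.239000e-01]
```

View pics/o17.png

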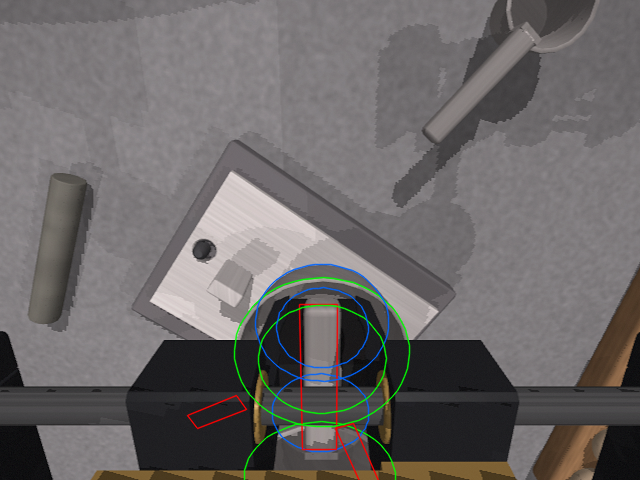

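The handle lies straight in the jaws. I lower.

Call:
play_rows --targets '[[[0,0,0],[0.01,0.03,-0.5],255],[[0,0,0],[0,0,-0.5],255],[[0,0,0],[0,0,-0.5],255],[[0,0,0],[0,0,-0.35],255],[[0,0,0],[0,0,0],255]]'

```text
clock: 28.3
tool_pos: [0.5262, 0.0805, 0.1086]
eef_rot: [0.43, 0.561, -0.432, 0.56]
contact_force: [-0.1, -0.2, -1.6]
opening: 0.145
```

Call:
play_rows --targets '[[[0,0,0],[0,0,-0.12],255],[[0,0,0],[0,0,-0.08],255],[[0,0,0],[0,0,-0.05],255],[[0,0,0],[0,0,0],255]]'

```text
clock: 28.7
tool_pos: [0.5273, 0.0814, 0.1001]
eef_rot: [0.431, 0.56, -0.431, 0.561]
contact_force: [-0.9, 0.2, -1.9]
opening: 0.144
```

Call:
play_rows --targets '[[[0,0,0],[0,-0.02,-0.05],255],[[0,0,0],[0,0,-0.05],255],[[0,0,0],[0,0,-0.02],255],[[0,0,0],[0,0,0],255]]'

```text
clock: 29.1
tool_pos: [0.5273, 0.081, 0.0953]
eef_rot: [0.431, 0.561, -0.431, 0.561]
contact_force: [1.0, 1.5, 2.6]
opening: 0.146
```

Call:
play_rows --targets '[[[0,0,0],[0,0,-0.02],255],[[0,0,0],[0,0,0],130],[[0,0,0],[0,0,0],130],[[0,0,0],[0,0,0],130],[[0,0,0],[0,0,0],130]]'

```text
clock: 29.6
tool_pos: [0.5272, 0.0802, 0.0941]
eef_rot: [0.431, 0.56, -0.431, 0.561]
contact_force: [-1.0, -0.1, -0.2]
opening: 0.484
```

Call:
play_rows --targets '[[[0,0,0],[0,0,0],130],[[0,0,0],[0,0,0.5],130],[[0,0,0],[0,0,0.9],0],[[0,0,0],[0,0,0.9],0],[[0,0,0],[0,0,0.9],0]]'

```text
clock: 30.1
tool_pos: [0.5268, 0.0804, 0.2235]
eef_rot: [0.431, 0.561, -0.431, 0.56]
contact_force: [1.0, -0.4, 0.2]
opening: 0.738
```

Call:
play_rows --targets '[[[0,0,0],[-0.8,0.8,0.5],0],[[0,0,0],[-0.8,0.8,0],0],[[0,0,0],[-0.8,0.8,0],0],[[0,0,0],[0,0,0],0]]'

```text
clock: 30.5
tool_pos: [0.4269, 0.1815, 0.2432]
eef_rot: [0.428, 0.564, -0.427, 0.562]
contact_force: [0.1, -0.4, -0.2]
opening: 0.996
```

Run:
```python
from h import *
snap('side','d17');snap('scene','s17');held(4,1)
P={0:(.5487,-.0019,-140,.026),2:(.549,-.002,-55,.031),3:(.549,-.0018,105,.036),4:(.622,.257,-118.2,0)}
overlay('s17',P,220,180,180,220,3,'o18'); overlay('d17',P,110,140,260,190,3,'o19')
```

```text
[0.4307 0.1771 0.2425] op 1.002 [ 0.9  0.  -0.5] [-0.13 -0.12 -0.04] phi -74.9 q [-0.11  0.57 -0.58  2.04  0.5   0.67 -0.76]
[  0.4086   0.2592 -74.9448   0.1835]
```

View pics/o18.png

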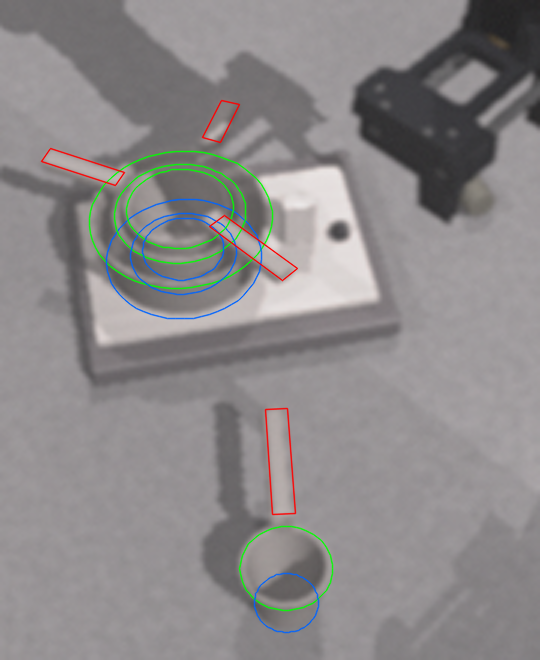

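View pics/o19.png

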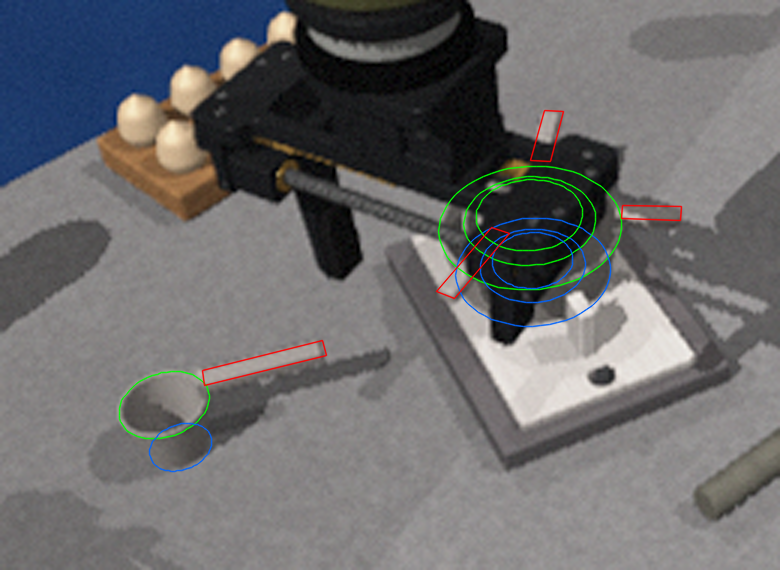

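All three pans are nested and pan4 is unmoved. I go to pan4's handle at (0.582, 0.182), turning -0.756 rad.

Call:
play_rows --targets '[[[0,0,-0.126],[0.62,0.02,0],0],[[0,0,-0.126],[0.63,0.02,0],0],[[0,0,-0.126],[0.63,0.02,-0.2],0],[[0,0,-0.126],[0.63,0.02,-0.4],0],[[0,0,-0.126],[0.63,0.02,-0.4],0]]'

```text
clock: 31.1
tool_pos: [0.5592, 0.1783, 0.2015]
eef_rot: [0.585, 0.396, -0.585, 0.398]
contact_force: [0.6, 0.3, 0.1]
opening: 0.999
```

Call:
play_rows --targets '[[[0,0,-0.126],[0.63,0.03,-0.5],0],[[0,0,0],[0,0,-0.8],0],[[0,0,0],[0,0,-0.7],0],[[0,0,0],[0,0,0],0],[[0,0,0],[0,0,0],0]]'

```text
clock: 31.6
tool_pos: [0.5826, 0.1804, 0.1221]
eef_rot: [-0.607, -0.361, 0.608, -0.362]
contact_force: [0.5, 1.5, 0.5]
opening: 1.001
```

Run:
```python
from h import *
snap('wrist','w18');held(4,1)
overlay('w18',{4:(.622,.257,-118.2,0)},0,0,640,480,1,'o20')
```

```text
[0.5831 0.1811 0.1232] op 1.002 [ 0.6 -1.   0. ] [-0.07 -0.08  0.04] phi -118.5 q [-0.21  0.87 -0.29  1.72  0.39  0.61 -1.23]
[ 6.236000e-01  2.558000e-01 -1.185048e+02  6.420000e-02]
```

View pics/o20.png

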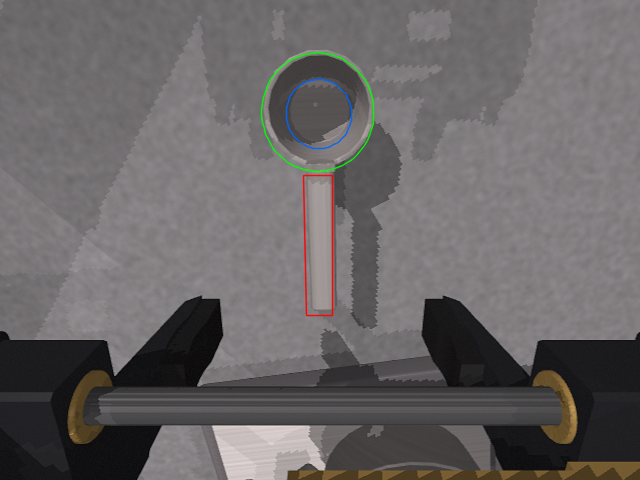

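The handle is centred at (321,245). I descend and grip.

Call:
play_rows --targets '[[[0,0,0],[0,0.02,-0.5],0],[[0,0,0],[0,0,-0.5],0],[[0,0,0],[0,0,-0.57],0],[[0,0,0],[0,0,0],255],[[0,0,0],[0,0,0],255]]' --newtons 60

```text
clock: 32.15
tool_pos: [0.5829, 0.1827, 0.061]
eef_rot: [0.608, 0.362, -0.607, 0.362]
contact_force: [0.0, 0.2, 0.1]
opening: 0.845
```

Call:
play_rows --targets '[[[0,0,0],[0,0,0],255],[[0,0,0],[0,0,0],255],[[0,0,0],[0,0,0],255],[[0,0,0],[0,0,0],255],[[0,0,0],[0,0,0],255]]'

```text
clock: 32.65
tool_pos: [0.5821, 0.1826, 0.0597]
eef_rot: [0.608, 0.362, -0.607, 0.362]
contact_force: [0.1, -0.4, 0.8]
opening: 0.392
```

Call:
play_rows --targets '[[[0,0,0],[0,0,0],255],[[0,0,0],[0,0,0],255],[[0,0,0],[0,0,0],255],[[0,0,0],[0,0,0],255],[[0,0,0],[0,0,0],255]]'

```text
clock: 33.15
tool_pos: [0.582, 0.1826, 0.0594]
eef_rot: [-0.607, -0.362, 0.607, -0.362]
contact_force: [-0.4, 0.8, 0.2]
opening: 0.144
```

Call:
play_rows --targets '[[[0,0,0],[0,0,0.4],255],[[0,0,0],[0,0,0.8],255],[[0,0,0],[0,0,0.9],255],[[0,0,0],[0,0,0.9],255],[[0,0,0],[0,0,0.6],255]]'

```text
clock: 33.65
tool_pos: [0.5826, 0.1829, 0.2072]
eef_rot: [0.609, 0.362, -0.606, 0.362]
contact_force: [1.1, 0.4, -1.2]
opening: 0.146
```

Call:
play_rows --targets '[[[0,0,0.139],[0.06,-0.2,0],255],[[0,0,0.139],[0.06,-0.2,0],255],[[0,0,0.139],[0.06,-0.2,0],255],[[0,0,0.139],[0.06,-0.2,0],255],[[0,0,0.139],[0.06,-0.2,0],255]]'

```text
clock: 34.15
tool_pos: [0.594, 0.142, 0.2046]
eef_rot: [0.446, 0.548, -0.446, 0.549]
contact_force: [0.8, 0.5, -1.7]
opening: 0.149
```

Call:
play_rows --targets '[[[0,0,0.139],[0.06,-0.2,0],255],[[0,0,0.139],[0.06,-0.2,0],255],[[0,0,0.139],[0.06,-0.2,0],255],[[0,0,0.139],[0.06,-0.2,0],255],[[0,0,0.139],[0.06,-0.2,0],255]]'

```text
clock: 34.65
tool_pos: [0.6061, 0.1018, 0.2046]
eef_rot: [0.233, 0.667, -0.233, 0.668]
contact_force: [-0.4, -0.9, -1.3]
opening: 0.149
```

Call:
play_rows --targets '[[[0,0,0.139],[0.06,-0.2,0],255],[[0,0,0.139],[0.06,-0.2,0],255],[[0,0,0.139],[0.06,-0.2,0],255],[[0,0,0.139],[0.06,-0.2,0],255],[[0,0,0.139],[0.06,-0.2,0],255]]'

```text
clock: 35.15
tool_pos: [0.6181, 0.0617, 0.2045]
eef_rot: [-0.009, 0.707, 0.008, 0.707]
contact_force: [-0.1, 1.2, -1.5]
opening: 0.148
```

Call:
play_rows --targets '[[[0,0,0.139],[0.06,-0.24,0],255],[[0,0,0.139],[0.06,-0.24,0],255],[[0,0,0.139],[0.06,-0.24,0],255],[[0,0,0],[0,0,0],255],[[0,0,0],[0,0,0],255]]'

```text
clock: 35.65
tool_pos: [0.6251, 0.0337, 0.204]
eef_rot: [-0.151, 0.691, 0.151, 0.691]
contact_force: [0.5, -0.4, -0.9]
opening: 0.148
```

Run:
```python
from h import *
snap('side','d19');snap('scene','s19');snap('wrist','w19')
P=held(4,1,.0596,.0846); P[0]=(.5487,-.0019,-140,.026); P[2]=(.549,-.002,-55,.031); P[3]=(.549,-.0018,105,.036)
overlay('s19',P,200,130,200,150,4,'o21'); overlay('d19',P,200,80,200,150,4,'o22')
```

```text
[0.625  0.0346 0.204 ] op 0.143 [-0.6 -0.3 -0.3] [ 0.14 -0.18 -0.03] phi 24.9 q [ 0.37  0.94 -1.01  1.6   0.87  1.11  1.14]
[ 5.48300e-01 -1.00000e-03  2.49051e+01  1.44400e-01]
```

View pics/o21.png

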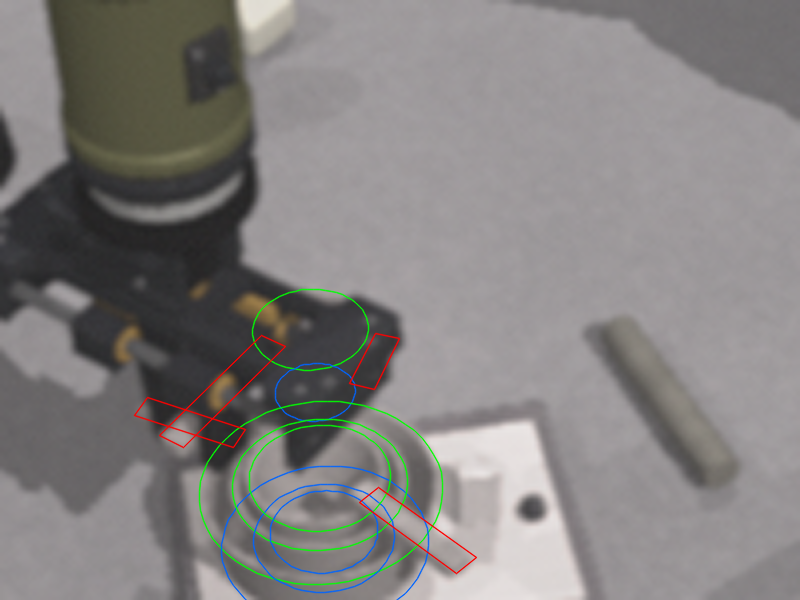

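View pics/o22.png

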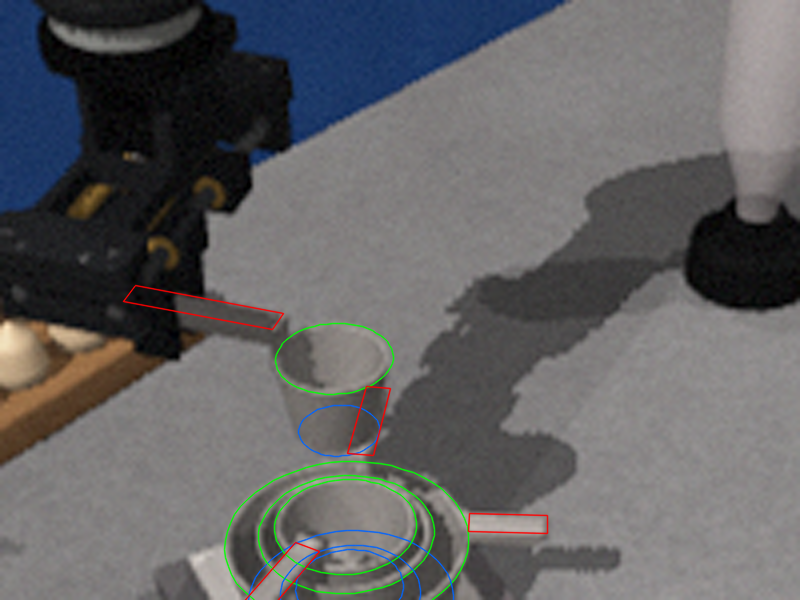

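Pan4 is level and over the axis. I lower it.

Call:
play_rows --targets '[[[0,0,0],[0.02,-0.02,-0.6],255],[[0,0,0],[0,0,-0.6],255],[[0,0,0],[0,0,-0.5],255],[[0,0,0],[0,0,-0.4],255],[[0,0,0],[0,0,0],255]]'

```text
clock: 36.3
tool_pos: [0.6247, 0.0327, 0.1172]
eef_rot: [-0.153, 0.692, 0.153, 0.689]
contact_force: [-0.7, -0.6, -0.9]
opening: 0.147
```

Call:
play_rows --targets '[[[0,0,0],[0,0,-0.2],255],[[0,0,0],[0,0,-0.1],255],[[0,0,0],[0,0,-0.06],255],[[0,0,0],[0,0,0],255]]'

```text
clock: 36.7
tool_pos: [0.6261, 0.033, 0.1052]
eef_rot: [-0.153, 0.69, 0.153, 0.69]
contact_force: [-0.5, 0.1, -0.5]
opening: 0.147
```

Call:
play_rows --targets '[[[0,0,0],[0,0,-0.06],255],[[0,0,0],[0,0,-0.05],255],[[0,0,0],[0,0,0],255],[[0,0,0],[0,0,0],255]]'

```text
clock: 37.1
tool_pos: [0.626, 0.033, 0.1008]
eef_rot: [-0.153, 0.69, 0.153, 0.69]
contact_force: [0.1, -0.3, -1.4]
opening: 0.145
```

Call:
play_rows --targets '[[[0,0,0],[0,0,-0.03],255],[[0,0,0],[0,0,0],255],[[0,0,0],[0,0,0],255]]'

```text
clock: 37.4
tool_pos: [0.6264, 0.0332, 0.0999]
eef_rot: [-0.153, 0.69, 0.153, 0.691]
contact_force: [1.2, -0.1, 1.6]
opening: 0.146
```

Touching, so I release and retreat.

Call:
play_rows --targets '[[[0,0,0],[0,0,-0.02],255],[[0,0,0],[0,0,0],130],[[0,0,0],[0,0,0],130],[[0,0,0],[0,0,0],130],[[0,0,0],[0,0,0],130]]'

```text
clock: 37.9
tool_pos: [0.6256, 0.0328, 0.0983]
eef_rot: [-0.153, 0.691, 0.153, 0.69]
contact_force: [-0.0, 0.3, 0.3]
opening: 0.479
```

Call:
play_rows --targets '[[[0,0,0],[0,0,0],130],[[0,0,0],[0,0,0.5],130],[[0,0,0],[0,0,0.9],0],[[0,0,0],[0,0,0.9],0],[[0,0,0],[0,0,0.9],0]]'

```text
clock: 38.4
tool_pos: [0.6258, 0.0334, 0.2296]
eef_rot: [-0.153, 0.69, 0.153, 0.691]
contact_force: [0.3, 0.3, 0.4]
opening: 0.735
```

Call:
play_rows --targets '[[[0,0,0],[0,0,0.9],0],[[0,0,0],[-0.8,-0.8,0.5],0],[[0,0,0],[-0.9,-0.8,0],0],[[0,0,0],[-0.9,-0.8,0],0],[[0,0,0],[-0.9,-0.8,0],0]]'

```text
clock: 38.9
tool_pos: [0.4845, -0.0957, 0.2841]
eef_rot: [-0.153, 0.69, 0.153, 0.691]
contact_force: [0.6, -0.8, -1.3]
opening: 1.001
```

Call:
play_rows --targets '[[[0,0,0],[-0.5,-0.8,0],0],[[0,0,0],[0,-0.8,0],0],[[0,0,0],[0,0,0],0],[[0,0,0],[0,0,0],0],[[0,0,0],[0,0,0],0]]'

```text
clock: 39.4
tool_pos: [0.4664, -0.1575, 0.2836]
eef_rot: [-0.153, 0.69, 0.153, 0.691]
contact_force: [0.3, -0.2, 0.3]
opening: 1.001
```

Run:
```python
from h import *
snap('side','d21');snap('scene','s21');snap('wrist','w21'); held(4,1)
P={0:(.5487,-.0019,-140,.026),2:(.549,-.002,-55,.031),3:(.549,-.0018,105,.036),4:(.549,-.002,25,.041)}
overlay('s21',P,220,190,150,130,5,'o23',(.5487,-.0019,-20.5)); overlay('d21',P,210,130,160,150,4,'o24',(.5487,-.0019,-20.5))
for f,x,y,w,h in [('s21',220,190,150,130),('d21',210,130,160,150)]:
    cv2.imwrite(f'pics/{f}z.png',cv2.resize(cv2.imread(f'pics/{f}.png')[y:y+h,x:x+w],None,fx=4,fy=4,interpolation=2))
```

```text
[ 0.4664 -0.1576  0.2831] op 0.998 [ 0.2 -0.2 -0.2] [ 0.12 -0.1   0.03] phi 25.1 q [ 0.91  0.72 -1.17  1.91  0.77  1.06  1.41]
[ 0.3894 -0.1937 25.083   0.2241]
```

View pics/o23.png

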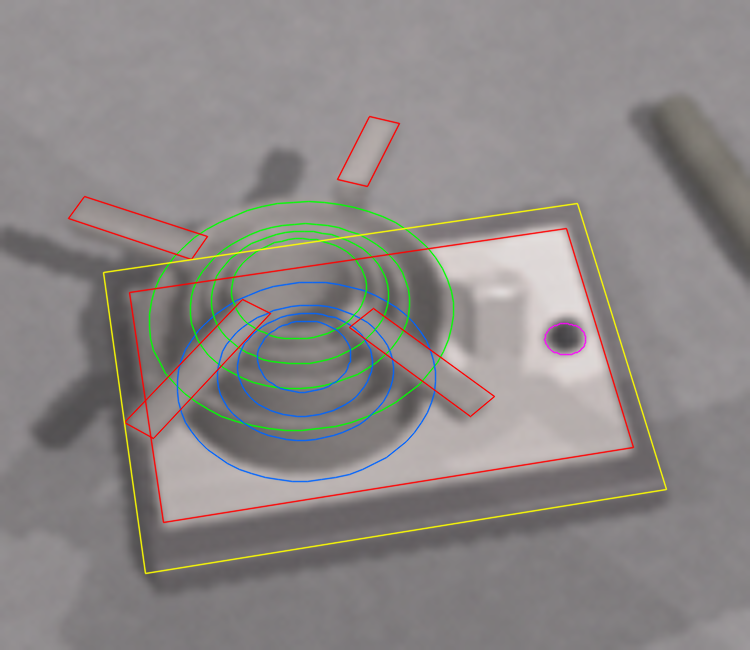

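View pics/o24.png

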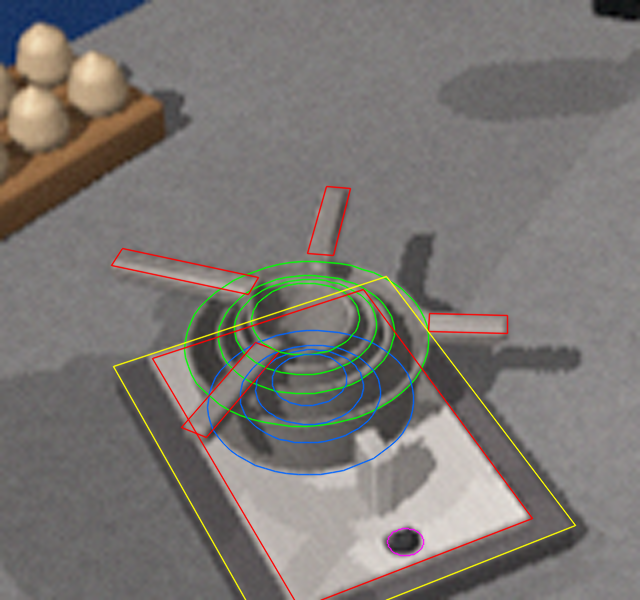

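View pics/d21z.png

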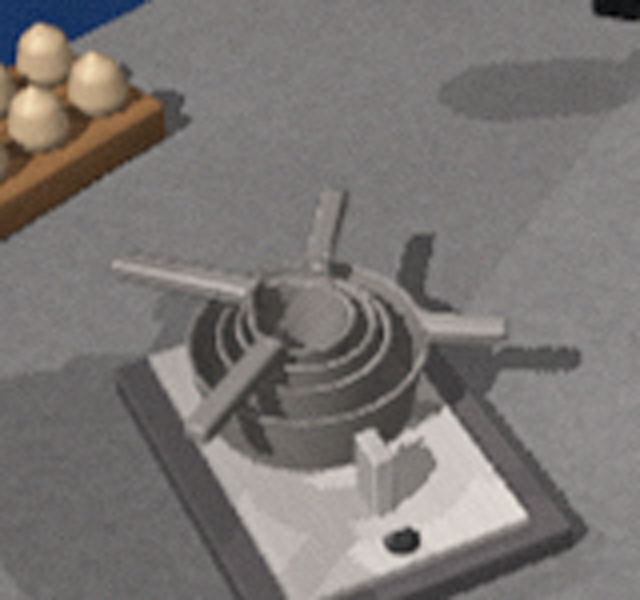

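View pics/s21z.png

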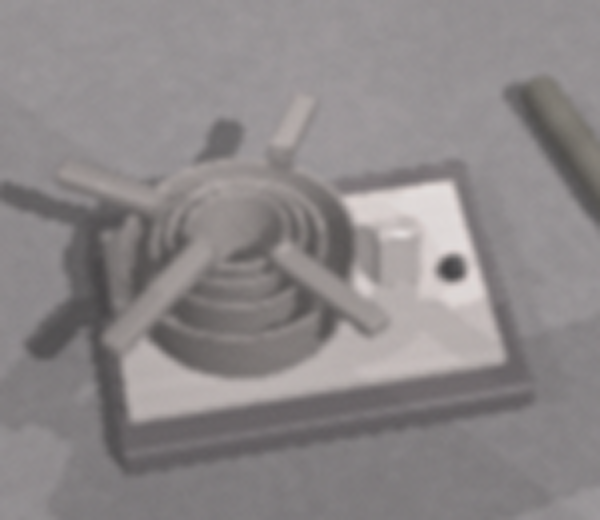

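View pics/s21.png

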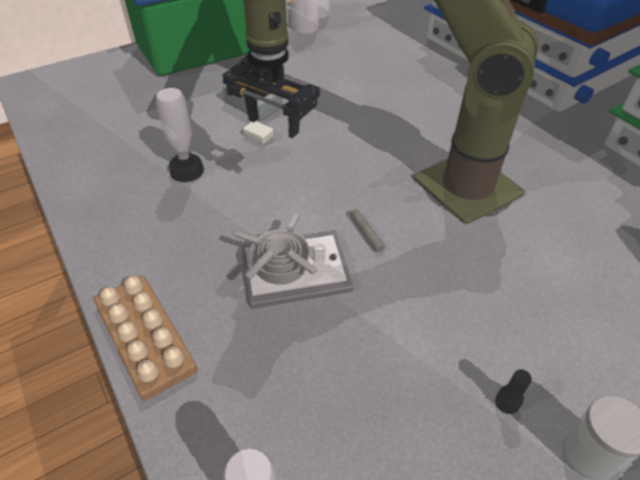

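All four pans are nested and level in both views, the four handles are spread about 80° apart, and both bottles are standing. I hand the job in.

```bash
python3 -c "
from h import *
print(r.finish_job(), r.get_state()['clock'])"
```

```text
the job is handed in; nothing more can be done
the job is handed in; nothing more can be done
```

The stand is set up and handed in, at about 39.5 s on the clock; no verdict was reported.

- **Plate:** I lifted it by the lug just clear of the pin, turned it about 5° square with the plinth, and lowered it with the pin in its hole. In the final pictures it lies flat, and its edges match the model outlines of the plate and plinth.
- **Pans:** Four were on the bench (pan0, pan2, pan3, pan4); pan1 was absent. I nested them in that order on the seat beside the lug, with handles at about -140°, -55°, 105° and 25°. The closest handles are 80° apart, which puts their ends about 13 cm apart.
- **Last checks:** In the scene and side views every pan is level and fully down, and the overlays match to about 2–3 mm. The largest difference is pan0's foot in the scene view, about 3 mm off the model. Each pan met the one below at its expected height. Both bottles are standing, and the gripper is clear of everything.

I saw no grip slip, and no pan had been knocked aside when I went to pick it up.

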